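Focus the seed camera and squeeze its release trigger

TASK

Take a picture of the seed dish: turn the coarse outer knob on the focus box until its pointer stripe is at the index line, then turn the fine inner knob on top of it until its stripe points to the line too. Then squeeze the trigger of the pistol grip fully home against the handle, firmly but without crushing the light plastic (it breaks at 45 N), keep it squeezed for about a second, and let it spring back. Do not squeeze it while either knob is off the line, and leave the dishes and other loose things where they are.

Things in the scene. Friction and masses are not known exactly. Their poses are not given: they have to be found in the camera images.
- focus_box: White fixed focus box, 130 (x) x 120 (y) x 45 mm high, with a coaxial pair of knobs on one upright axis through its centre. Origin: centre of its underside, z up; its +x points to the black index line on its top (5 mm wide, 36 to 60 mm from the axis).
- knob_axis (a point): Point on the knobs' common upright axis, 73 mm above the table, at the foot of the inner knob (about the outer knob's top face).
- coarse (a joint): Coarse outer knob: black ribbed cylinder 60 mm across, its side 48 to 72 mm above the table. Rad about the upright axis, counterclockwise from above positive; 0 = its white stripe is at the box's index line. Starts at -2.3 to -0.9 (clockwise of the line). Friction 0.10 N m, stays where it is left, stops at +-2.9; turning it does not turn the inner knob.
- fine (a joint): Fine inner knob: plain aluminium cylinder 30 mm across on top of the outer knob, 73 to 109 mm above the table. Angle as for coarse; 0 = the black stripe on its top points to the same index line. Starts at 0.7 to 1.6 (counterclockwise of the line). Friction 0.04 N m, stays where it is left, stops at +-2.9.
- grip: Fixed pistol grip: base plate 130 x 110 x 16 mm (origin: centre of its underside, z up) and a black handle 34 wide, 120 long, 28 deep (upper 34 mm: stepped 8 mm in at the back). The handle starts at (20, 0, 20) mm in this frame and leans 0.40 rad from upright to this frame's -x (robot's side): its axis runs up along (-sin 0.40, 0, cos 0.40) to a free end. Trigger on its +x face.
- grip_top (a point): Centre of the handle's upper end face, 120 mm up the handle's axis (130 mm above the table).
- trigger_face (a point): Middle of the trigger's outer face, 45 mm from its hinge; moves with it. Fully squeezed, the trigger lies parallel to the handle, its outer face 26 mm in front of the handle's axis: 40 mm over trigger and handle (53 mm when released, 52 mm below the hinge). The spring asks for 5 N (start) to 11 N (home) there.
- trigger (a joint): Grey plastic trigger blade, 24 mm wide, 8 thick, 80 long, hanging down along the handle's +x face from a hinge (about the grip's y axis) 108 mm up the handle and 19 mm in front of its axis. Rad: 0 = released, lower end standing out; 0.26 = squeezed home on its stop. A spring returns it. It breaks at 45 N of finger force.
- dish_a: clear round seed dish, 92 mm across, 16 mm high, loose, a bystander on the far side of the focus box; origin under its centre
- dish_b: the same kind of seed dish, loose, a bystander on the far side of the grip's base; origin under its centre
- dish_stack: stack of five dishes, 92 mm across, 82 mm high, one loose bystander; origin under its centre
- wash_bottle: white wash bottle, 68 mm across, about 205 mm high with its bent spout, loose bystander; origin under its centre
- spatula: steel spatula 160 mm long lying on the table, loose bystander
Things that resemble listed ones, but are neither listed nor needed, are in the scene too. Leave any turquoise look-alike of the grip alone. What is shaped like the focus_box but orange is not meant.

How it is judged:
By the outcome, as a careful person would: the job done as asked, in the order asked, and still so for the second after the job is handed in, with the robot touching nothing.
It also fails if it takes over 69 s, if anything falls off the work surface, if the arm or the gripper's body presses on something with over 40 N, if the wrist force passes 120 N, or if a joint passes its speed limit or range.

ROBOT

A 7-joint arm with a two-finger parallel gripper is mounted at the origin on the work surface. World frame = base frame: x ahead of the robot, y to its left, z up, the work surface at z = 0. Lengths are in m, angles in rad, forces in N, time in s.
With the tool pointing down it reaches from about 0.4 to 0.85 m from the base axis. Payload 10.4 kg.
Tool frame: the origin (TCP) lies midway between the tips of the shut fingers; the grasp point (between the pads) lies 19 mm behind it; z points along the fingers, x is the direction in which the jaws open and shut, and the axes are right-handed (so a half turn about z gives the same grasp; the last joint's range is limited). The gripper opens to 87 mm and grips with 3 to 60 N. Pads are 19 mm wide; open, the fingers measure 117 mm over their backs; the gripper's body (75 mm by 190 mm) begins 51 mm behind the grasp point.
Start: joints at [1.25, 0.332, -0.065, 1.46, 0.022, 1.35, -0.088], TCP at [0.183, -0.598, 0.196] pointing down, gripper open.
Joint ranges: [-2.6, 2.6], [-0.5, 2.12], [-1.47, 1.34], [0.16, 2.42], [-1.27, 4.41], [0.06, 2.06], [-2.6, 2.6]. Speed limits (rad/s): [2.22, 2.22, 2.79, 2.79, 3.14, 3.14, 3.14].

INTERFACE

Orientations are given as a unit quaternion [x, y, z, w].
In Python, from plant import status, vision, env gives the robot as it stands.
- The arm moves only by the tool play_rows, never from a script. Its argument "increments" is a list that holds one entry, the list of rows, each a list of 7 numbers: the opening, from 0 (shut) to 1 (fully open), then the shift along the tool's x, y, z in m, then the turn, a rotation vector about the tool's x, y, z in rad. A call has exactly 5 rows; each row shifts and turns the pose as measured when the row begins, along the tool's axes as they then stand; what a row does not reach is not made up. A row lasts 1/10 s, in which the tool goes at most 50 mm and 8.59 degrees, less where a joint would pass 70% of its speed; a pose out of reach is approached as far as the arm can. A call is refused whole if a number of a shift passes 0.05 or a number of a turn 0.15, either way. A call with a gripper value outside its range is refused whole. The fingers move at their own pace and stop on an object; "grip_force" is the grip in N (left out, the last holds). Time passes only in rows, so rows that do not move let the fingers close, or fill a call up. It gives the time, the measured TCP pose, the force and the opening at its end, in the units of the state.
- status.state(): the state, without advancing time (a new reading comes with each control period).
- vision.read_camera(name): name is "side" or "top" or "wrist"; returns the picture (400x640x3 uint8, red, green, blue); there is no depth.
- vision.calibration(name): a dict with "fx", "fy", "cx", "cy" (pixels), "view" (4x4, takes a point from world to camera coordinates); the wrist camera has in their place "mount" (4x4, takes a point from camera to tool coordinates, whose origin is the TCP and whose axes are the tool frame's). Camera axes: x right, y up, looking along -z (the intrinsics and any distortion apply to the point x, -y, -z); pixel columns grow to the right and rows downward; lengths in m; the calibration is good to about 2 mm. A picture is of the moment at which its call begins: read the wrist's pose just before it. calibration takes no time and is no camera call.
- env.finish_job(): hands the job in, once; it reports no verdict.
The state is a dict: "time": time; "q": joint angles; "dq": joint speeds; "joint_efforts": joint torques, N m; "tool_pos": TCP position; "tool_rot": TCP orientation; "contact_force": force on the tool from outside, world axes, zero at the start; "wrist_torque": the same for the moment, N m; "opening": finger opening in m.
Only numpy, scipy, OpenCV 4.12 (cv2) and the standard library are available. Lean on these libraries where they do the work, as an engineer would, in place of code of your own. Each camera call takes 0.05 s, during which the arm holds its last target.

## Working session

There is one attempt and no reset: what is moved stays moved. The work goes in short steps, Python scripts to look and compute and a tool call to move; the robot and the scene stay as the last step left them, time stands still between calls to the robot, and variables do not carry over. Pictures are saved under pics/ and viewed, and the job is handed in when it is done.

Besides the shell and the picture viewer there is one more tool, called after "Request:" as name(argument=value, ...), one argument or row to a line, values as JSON. play_rows: Moves the arm, as the interface text tells. Its arguments: {"type":"object","properties":{"increments":{"type":"array","items":{"type":"array","items":{"type":"array","items":{"type":"number"}}}},"grip_force":{"type":"number"}},"required":["increments"]}

```bash
ls; mkdir -p pics
cat > h.py <<'E'
import numpy as np,cv2
from plant import status,vision,env
from scipy.spatial.transform import Rotation as R
E
python3 - <<'E'
from h import *
for n in ["top","side","wrist"]:
    im=vision.read_camera(n); cv2.imwrite(f"pics/{n}0.png",im[:,:,::-1]); c=vision.calibration(n); print(n,c)
print(status.state())
E
```

```text
pics
top {'fx': 385.409520604228, 'fy': 385.409520604228, 'cx': 326.92784599993934, 'cy': 200.08512702244562, 'view': array([[-4.80676964e-02, -9.98844080e-01, -6.36312731e-06,
         2.40388319e-02],
       [ 9.71735167e-01, -4.67645995e-02,  2.31395413e-01,
        -5.26022616e-01],
       [-2.31128236e-01,  1.11164612e-02,  9.72859786e-01,
        -1.03454818e+00],
       [ 0.00000000e+00,  0.00000000e+00,  0.00000000e+00,
         1.00000000e+00]])}
side {'fx': 487.47591988835353, 'fy': 487.47591988835353, 'cx': 317.2655083807317, 'cy': 194.53235902820734, 'view': array([[-9.12958889e-01, -4.08050637e-01,  8.62804940e-04,
         4.82904001e-01],
       [ 2.58210554e-01, -5.76071830e-01,  7.75544039e-01,
        -2.12544692e-01],
       [-3.15964202e-01,  7.08262610e-01,  6.31292879e-01,
        -1.26518111e+00],
       [ 0.00000000e+00,  0.00000000e+00,  0.00000000e+00,
         1.00000000e+00]])}
wrist {'fx': 327.4575156932585, 'fy': 327.4575156932585, 'cx': 320.82983567392137, 'cy': 204.14819754917173, 'mount': array([[ 9.99999514e-01,  8.70224520e-04, -4.62417826e-04,
    
[... 305 characters left out ...]
[ 1.25041541,  0.33271856, -0.06472406,  1.46072451,  0.02159043,
        1.34987865, -0.08851891]), 'dq': array([-5.42119824e-04, -7.84761799e-04,  4.51369262e-05, -1.57467100e-03,
       -6.99050379e-04, -5.83716951e-04, -2.44703451e-04]), 'joint_efforts': array([ 5.77228875e-04, -6.23632836e+01,  2.44239997e-02, -3.90142143e+01,
       -6.13734475e-02,  3.71761364e-02,  1.06515715e-04]), 'tool_pos': array([ 0.1833026 , -0.59719763,  0.19535326]), 'tool_rot': array([ 8.04181731e-01, -5.94383273e-01, -4.23368041e-04, -2.96963990e-04]), 'contact_force': array([0.49833549, 0.9364611 , 0.03090147]), 'wrist_torque': array([-0.00105938, -0.02511595,  0.05182001]), 'opening': 0.08697897343075858}
```

View pics/top0.png

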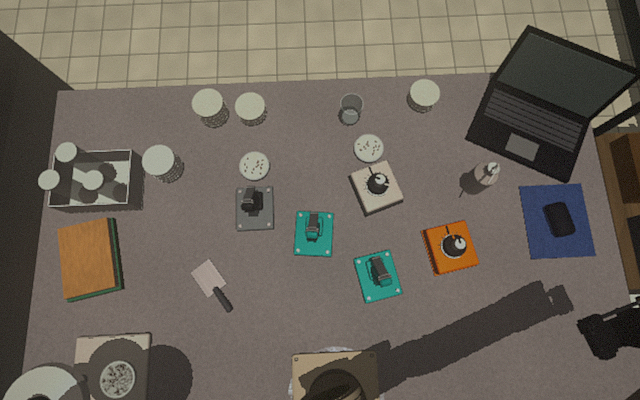

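View pics/side0.png

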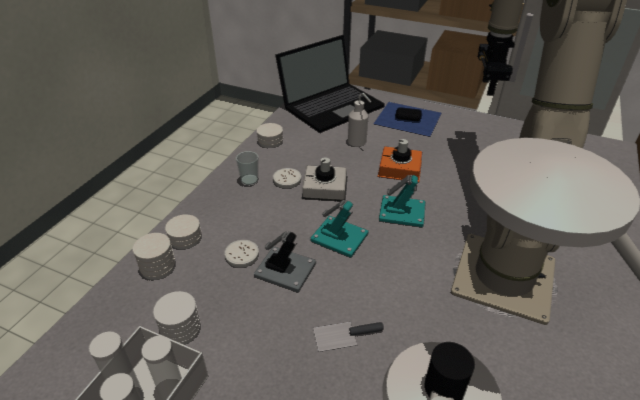

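View pics/wrist0.png

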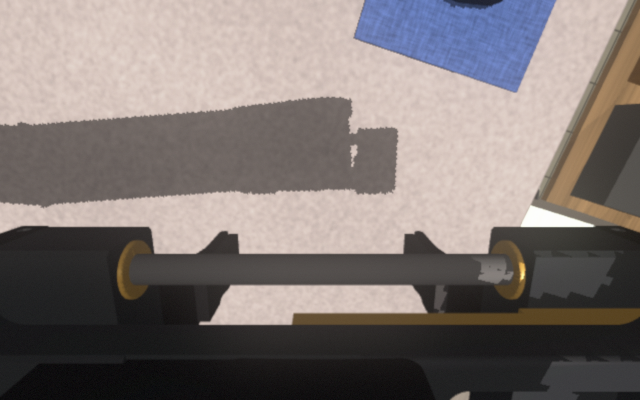

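Run:
```python
import cv2
im=cv2.imread("pics/top0.png")
a=cv2.resize(im[145:225,335:415],None,fx=7,fy=7,interpolation=cv2.INTER_CUBIC)
b=cv2.resize(im[170:240,220:290],None,fx=8,fy=8,interpolation=cv2.INTER_CUBIC)
cv2.imwrite("pics/a.png",a);cv2.imwrite("pics/b.png",b)
s=cv2.imread("pics/side0.png")
c=cv2.resize(s[150:210,290:360],None,fx=8,fy=8,interpolation=cv2.INTER_CUBIC)
cv2.imwrite("pics/c.png",c)
```

```text
(no output)
```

View pics/a.png

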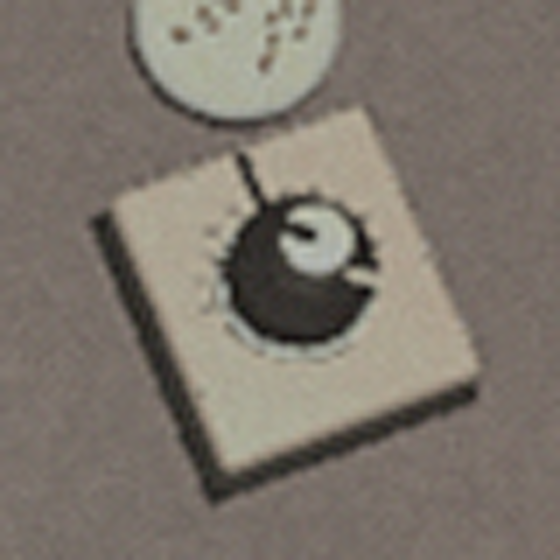

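View pics/b.png

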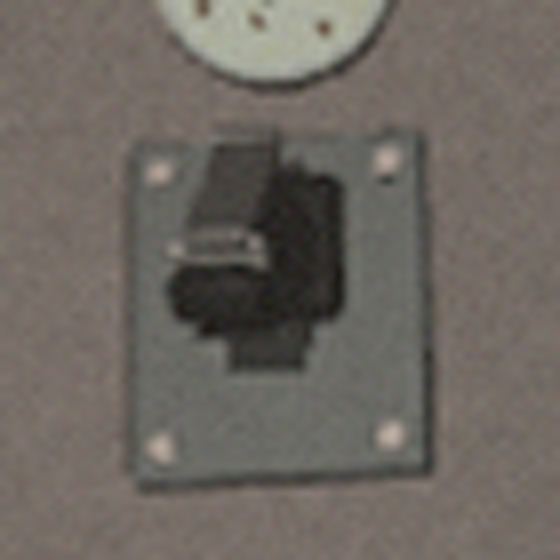

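View pics/c.png

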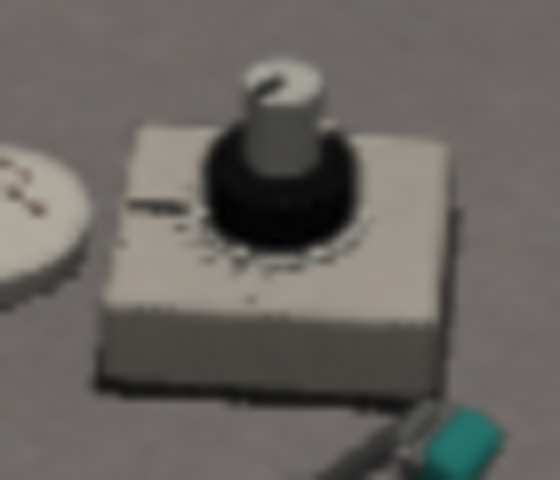

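```bash
cat >> h.py <<'E'
def ray(n,u,v):
    c=vision.calibration(n)
    if n=="wrist":
        s=status.state();T=np.eye(4);T[:3,:3]=R.from_quat(s['tool_rot']).as_matrix();T[:3,3]=s['tool_pos'];M=T@c['mount']
    else: M=np.linalg.inv(c['view'])
    d=np.array([(u-c['cx'])/c['fx'],-(v-c['cy'])/c['fy'],-1]);return M[:3,3],M[:3,:3]@d
def atz(n,u,v,z):
    o,d=ray(n,u,v);return o+d*(z-o[2])/d[2]
def proj(n,p):
    c=vision.calibration(n);p=np.atleast_2d(p)
    if n=="wrist":
        s=status.state();T=np.eye(4);T[:3,:3]=R.from_quat(s['tool_rot']).as_matrix();T[:3,3]=s['tool_pos'];V=np.linalg.inv(T@c['mount'])
    else: V=c['view']
    q=p@V[:3,:3].T+V[:3,3];return np.c_[c['cx']+c['fx']*q[:,0]/-q[:,2],c['cy']+c['fy']*q[:,1]/q[:,2]]
def un(p,off,f): return [(p[0]+.5)/f-.5+off[0],(p[1]+.5)/f-.5+off[1]]
E
python3 - <<'E'
from h import *
np.set_printoptions(precision=4,suppress=True)
P=np.array([atz("top",*un(p,(335,145),7),.045) for p in [(105,208),(362,105),(480,370),(222,475)]])
print(P,P.mean(0)); 
for i in range(4): d=P[(i+1)%4]-P[i];print(np.linalg.norm(d),np.arctan2(d[1],d[0]))
L=[atz("top",*un(p,(335,145),7),.045) for p in [(240,152),(266,205)]];print(L,(lambda d:np.arctan2(d[1],d[0]))(L[0]-L[1]))
P=np.array([atz("top",*un(p,(220,170),8),.016) for p in [(132,145),(420,130),(432,472),(140,485)]])
print(P,P.mean(0)); 
for i in range(4): d=P[(i+1)%4]-P[i];print(np.linalg.norm(d),np.arctan2(d[1],d[0]))
# fine stripe top z=.109
F=[atz("top",*un(p,(335,145),7),.109) for p in [(290,228),(312,238),(318,240)]];print(F)
C=[atz("top",*un(p,(335,145),7),.072) for p in [(345,268),(372,282)]];print(C)
P=np.array([atz("side",*un(p,(290,150),8),.045) for p in [(137,127),(449,145),(440,322),(105,303)]])
print(P,P.mean(0));
E
```

```text
[[ 0.6051 -0.0716  0.045 ]
 [ 0.6453 -0.1831  0.045 ]
 [ 0.5278 -0.2221  0.045 ]
 [ 0.4888 -0.1124  0.045 ]] [ 0.5668 -0.1473  0.045 ]
0.11850204289081576 -1.2244436860585046
0.1238237439317179 -2.8206656414638034
0.11644424304644421 1.912777161248746
0.1232794627045099 0.3375185750677079
[array([ 0.627, -0.13 ,  0.045]), array([ 0.6032, -0.1391,  0.045 ])] 0.3681974275946893
[[0.5885 0.2677 0.016 ]
 [0.5892 0.1601 0.016 ]
 [0.4597 0.1577 0.016 ]
 [0.46   0.2639 0.016 ]] [0.5243 0.2123 0.016 ]
0.10757385587091628 -1.5648287376458456
0.12951935307153653 -3.1230025304722453
0.10624777212131134 1.5677157103393848
0.12858189225884786 0.029030827951661526
[array([ 0.5738, -0.139 ,  0.109 ]), array([ 0.5693, -0.1473,  0.109 ]), array([ 0.5683, -0.1496,  0.109 ])]
[array([ 0.5667, -0.1655,  0.072 ]), array([ 0.5603, -0.1759,  0.072 ])]
[[ 0.6471 -0.1809  0.045 ]
 [ 0.5281 -0.2208  0.045 ]
 [ 0.4895 -0.1137  0.045 ]
 [ 0.6099 -0.0724  0.045 ]] [ 0.5686 -0.147   0.045 ]
```

```bash
cat >> h.py <<'E'
def down(yaw):  # tool -y points to world yaw, z down
    y=-np.array([np.cos(yaw),np.sin(yaw),0]);z=np.array([0,0,-1.]);return R.from_matrix(np.c_[np.cross(y,z),y,z])
def plan(pos,rot,n):
    s=status.state();p=np.array(s['tool_pos']);r=R.from_quat(s['tool_rot'])
    d=np.array(pos)-p; w=(r.inv()*rot).as_rotvec()
    print("t",s['time'],"dist",np.linalg.norm(d),"tot shift tool",np.round(r.inv().apply(d),4),"tot rot",np.round(w,3))
    for i in range(n):
        dd=r.inv().apply(d/n); print(np.round(dd,3).tolist(),np.round(w/n,3).tolist()); r=r*R.from_rotvec(w/n)
def yaw():
    s=status.state();y=-R.from_quat(s['tool_rot']).as_matrix()[:,1];return np.arctan2(y[1],y[0])
def st():
    s=status.state();m=R.from_quat(s['tool_rot']).as_matrix()
    print("t",round(s['time'],2),"p",np.round(s['tool_pos'],4),"yaw",round(yaw(),3),"z",np.round(m[:,2],3),"q",np.round(s['q'],2),"F",np.round(s['contact_force'],1),"T",np.round(s['wrist_torque'],2),"op",round(s['opening'],4))
def pic(n,f,crop=None,k=1):
    im=vision.read_camera(n)[:,:,::-1]
    if crop: x,y,w,h=crop;im=im[y:y+h,x:x+w]
    if k!=1: im=cv2.resize(im,None,fx=k,fy=k,interpolation=cv2.INTER_CUBIC)
    cv2.imwrite("pics/"+f,im)
E
python3 - <<'E'
from h import *
print(atz("top",485,175,.2),atz("top",480,185,0))
plan([.5,-.25,.28],down(.297),10)
E
```

```text
[ 0.5393663  -0.39981133  0.2       ] [ 0.56591999 -0.4686128   0.        ]
t 0.15 dist 0.4775023626108502 tot shift tool [-0.2391 -0.4046 -0.0844] tot rot [0.    0.001 0.001]
[-0.024, -0.04, -0.008] [0.0, 0.0, 0.0]
[-0.024, -0.04, -0.008] [0.0, 0.0, 0.0]
[-0.024, -0.04, -0.008] [0.0, 0.0, 0.0]
[-0.024, -0.04, -0.008] [0.0, 0.0, 0.0]
[-0.024, -0.04, -0.008] [0.0, 0.0, 0.0]
[-0.024, -0.04, -0.008] [0.0, 0.0, 0.0]
[-0.024, -0.04, -0.008] [0.0, 0.0, 0.0]
[-0.024, -0.04, -0.008] [0.0, 0.0, 0.0]
[-0.024, -0.04, -0.008] [0.0, 0.0, 0.0]
[-0.024, -0.04, -0.008] [0.0, 0.0, 0.0]
```

Request:
play_rows(
  increments=[
    [[1, -0.022, -0.035, -0.02, 0, 0, 0], [1, -0.024, -0.042, -0.02, 0, 0, 0], [1, -0.024, -0.042, -0.02, 0, 0, 0], [1, -0.024, -0.042, -0.02, 0, 0, 0], [1, -0.024, -0.042, 0, 0, 0, 0]],
  ],
)

```text
time: 0.65
tool_pos: [0.3374, -0.4277, 0.2728]
tool_rot: [0.8, -0.6, -0.003, -0.0]
contact_force: [-0.7, -1.0, 0.4]
opening: 0.0875
```

Request:
play_rows(
  increments=[
    [[1, -0.024, -0.042, 0, 0, 0, 0], [1, -0.024, -0.042, 0, 0, 0, 0], [1, -0.024, -0.042, 0, 0, 0, 0], [1, -0.024, -0.042, 0, 0, 0, 0], [1, -0.024, -0.042, 0, 0, 0, 0]],
  ],
)

```text
time: 1.15
tool_pos: [0.5099, -0.2465, 0.2736]
tool_rot: [0.799, -0.601, -0.002, 0.0]
contact_force: [1.1, -0.8, 0.3]
opening: 0.087
```

Run:
```python
from h import *
st()
plan([.5675,-.147,.22],down(-1.0),10)
```

```text
t 1.15 p [ 0.5099 -0.2465  0.2736] yaw 0.282 z [-0.004  0.002 -1.   ] q [ 0.71  0.2  -0.4   1.47  0.08  1.49 -0.98] F [ 1.1 -0.8  0.3] T [-0.06 -0.05  0.02] op 0.087
t 1.15 dist 0.12683738613232362 tot shift tool [-0.0794 -0.0832  0.0535] tot rot [5.000e-03 1.000e-03 1.282e+00]
[-0.008, -0.008, 0.005] [0.0, 0.0, 0.128]
[-0.009, -0.007, 0.005] [0.0, 0.0, 0.128]
[-0.01, -0.006, 0.005] [0.0, 0.0, 0.128]
[-0.01, -0.005, 0.005] [0.0, 0.0, 0.128]
[-0.011, -0.003, 0.005] [0.0, 0.0, 0.128]
[-0.011, -0.002, 0.005] [0.0, 0.0, 0.128]
[-0.011, -0.0, 0.005] [0.0, 0.0, 0.128]
[-0.011, 0.001, 0.005] [0.0, 0.0, 0.128]
[-0.011, 0.002, 0.005] [0.0, 0.0, 0.128]
[-0.011, 0.004, 0.005] [0.0, 0.0, 0.128]
```

Request:
play_rows(
  increments=[
    [[1, -0.008, -0.008, 0.005, 0, 0, 0.11], [1, -0.009, -0.007, 0.005, 0, 0, 0.11], [1, -0.01, -0.006, 0.005, 0, 0, 0.11], [1, -0.01, -0.005, 0.005, 0, 0, 0.11], [1, -0.011, -0.003, 0.005, 0, 0, 0.11]],
  ],
)

```text
time: 1.65
tool_pos: [0.5411, -0.1859, 0.2467]
tool_rot: [-0.603, 0.797, 0.004, -0.0]
contact_force: [-0.2, 0.2, 0.2]
opening: 0.087
```

Request:
play_rows(
  increments=[
    [[1, -0.011, -0.002, 0.005, 0, 0, 0.11], [1, -0.011, -0.002, 0.005, 0, 0, 0.11], [1, -0.011, 0, 0.005, 0, 0, 0.11], [1, -0.011, 0.001, 0.005, 0, 0, 0.11], [1, -0.011, 0.003, 0.005, 0, 0, 0.11]],
  ],
)

```text
time: 2.15
tool_pos: [0.568, -0.1346, 0.2192]
tool_rot: [-0.353, 0.936, 0.004, -0.002]
contact_force: [0.2, -0.3, 0.5]
opening: 0.0867
```

Run:
```python
from h import *
st()
pic("wrist","w1.png")
```

```text
t 2.15 p [ 0.568  -0.1346  0.2192] yaw -0.849 z [-0.007  0.006 -1.   ] q [ 0.46  0.26 -0.36  1.52  0.09  1.39 -2.33] F [ 0.2 -0.3  0.5] T [ 0.08 -0.04 -0.06] op 0.0867
```

View pics/w1.png

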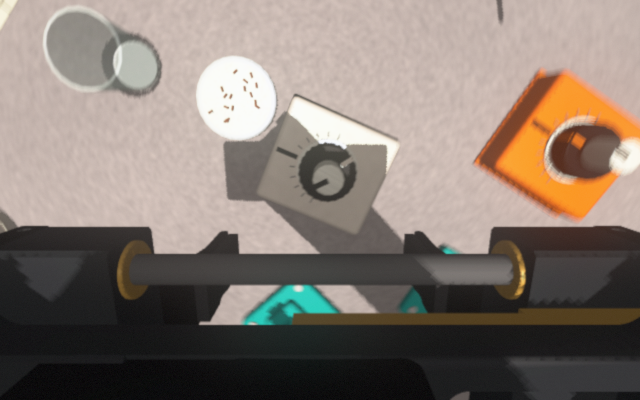

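Run:
```python
import cv2
im=cv2.imread("pics/w1.png")
a=cv2.resize(im[90:240,255:405],None,fx=4,fy=4,interpolation=cv2.INTER_CUBIC)
cv2.imwrite("pics/w1c.png",a)
```

```text
(no output)
```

View pics/w1c.png

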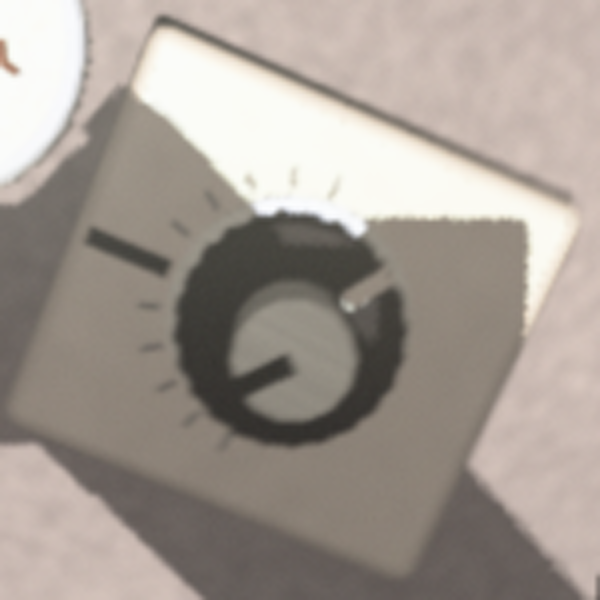

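Run:
```python
from h import *
np.set_printoptions(precision=4,suppress=True)
# account tiny: state same pose
g=lambda p,z:atz("wrist",*un(p,(255,90),4),z)
P=np.array([g(p,.045) for p in [(160,20),(578,208),(403,577),(8,415)]]);print(P,P.mean(0))
for i in range(4): d=P[(i+1)%4]-P[i];print(np.linalg.norm(d),np.arctan2(d[1],d[0]))
a=lambda d:np.arctan2(d[1],d[0])
L=[g((90,237),.045),g((168,268),.045)];print("idx",L,a(L[0]-L[1]))
C=[g((347,303),.072),g((390,268),.072)];print("coarse",C,a(C[1]-C[0]))
K=g((291,328),.072);print("coarse c",K)
F=[g((290,365),.109),g((235,395),.109)];print("fine",F,a(F[1]-F[0]));print("fine c",g((296,359),.109))
```

```text
[[ 0.6496 -0.183   0.045 ]
 [ 0.5329 -0.2203  0.045 ]
 [ 0.4969 -0.111   0.045 ]
 [ 0.6139 -0.0734  0.045 ]] [ 0.5733 -0.1469  0.045 ]
0.1225187635663829 -2.8319974712196117
0.11509916974409294 1.8887580790781682
0.12288583194885826 0.3109750282660479
0.11526624576025059 -1.2560302874119977
idx [array([ 0.6279, -0.1273,  0.045 ]), array([ 0.6064, -0.1348,  0.045 ])] 0.33716874503981376
coarse [array([ 0.5666, -0.1616,  0.072 ]), array([ 0.5644, -0.1754,  0.072 ])] -1.7341334182151087
coarse c [ 0.5732 -0.1474  0.072 ]
fine [array([ 0.5721, -0.1447,  0.109 ]), array([ 0.5771, -0.131 ,  0.109 ])] 1.2232498293988663
fine c [ 0.572  -0.1466  0.109 ]
```

Run:
```python
from h import *
plan([.571,-.147,.13],down(-.85),3)
```

```text
t 2.2 dist 0.08955241723651093 tot shift tool [ 0.0078 -0.014   0.0881] tot rot [ 0.011 -0.001 -0.003]
[0.003, -0.005, 0.029] [0.004, -0.0, -0.001]
[0.003, -0.005, 0.029] [0.004, -0.0, -0.001]
[0.003, -0.004, 0.029] [0.004, -0.0, -0.001]
```

Request:
play_rows(
  increments=[
    [[1, 0.003, -0.005, 0.029, 0.004, 0, 0], [1, 0.003, -0.005, 0.029, 0.004, 0, 0], [1, 0.002, -0.004, 0.029, 0.003, 0, 0], [1, 0, 0, 0, 0, 0, 0], [1, 0, 0, 0, 0, 0, 0]],
  ],
)

```text
time: 2.7
tool_pos: [0.5713, -0.1476, 0.1297]
tool_rot: [-0.356, 0.934, -0.0, -0.0]
contact_force: [-0.1, 0.7, -0.3]
opening: 0.0871
```

Run:
```python
from h import *
st()
pic("wrist","w2.png",(220,80,220,200),3)
```

```text
t 2.7 p [ 0.5713 -0.1476  0.1297] yaw -0.842 z [-0.    -0.001 -1.   ] q [ 0.46  0.32 -0.35  1.63  0.12  1.21 -2.32] F [-0.1  0.7 -0.3] T [ 0.07 -0.08  0.03] op 0.0871
```

View pics/w2.png

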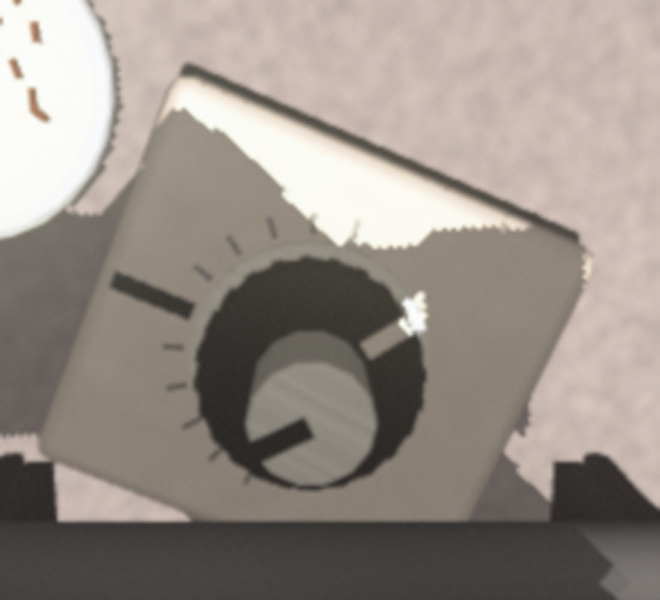

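Run:
```python
from h import *
np.set_printoptions(precision=4,suppress=True)
g=lambda p,z:atz("wrist",*un(p,(220,80),3),z)
a=lambda d:np.arctan2(d[1],d[0])
L=[g((115,280),.045),g((192,311),.045)];print("idx",L,a(L[0]-L[1]))
C=[g((366,352),.072),g((415,320),.072)];print("coarse",C,a(C[1]-C[0]))
print("coarse c",g((311,373),.072), "fine c",g((312,425),.109))
F=[g((310,428),.109),g((253,455),.109)];print("fine",F,a(F[1]-F[0]))
plan([.572,-.147,.05],down(-.85),3)
```

```text
idx [array([ 0.627 , -0.1304,  0.045 ]), array([ 0.6052, -0.138 ,  0.045 ])] 0.33605873904599326
coarse [array([ 0.5659, -0.1653,  0.072 ]), array([ 0.5622, -0.1797,  0.072 ])] -1.8190842706872998
coarse c [ 0.5727 -0.1517  0.072 ] fine c [ 0.571  -0.1497  0.109 ]
fine [array([ 0.5709, -0.1488,  0.109 ]), array([ 0.5762, -0.1356,  0.109 ])] 1.1877474523423697
t 2.75 dist 0.07960866658438061 tot shift tool [-0.0011 -0.0001  0.0796] tot rot [-0.    -0.001  0.008]
[-0.0, -0.0, 0.027] [-0.0, -0.0, 0.003]
[-0.0, -0.0, 0.027] [-0.0, -0.0, 0.003]
[-0.0, -0.0, 0.027] [-0.0, -0.0, 0.003]
```

Request:
play_rows(
  increments=[
    [[1, 0, -0.001, 0.027, 0, 0, 0], [1, 0, 0, 0.027, 0, 0, 0], [1, 0, 0, 0.02, 0, 0, 0], [1, 0, 0, 0.006, 0, 0, 0], [1, 0, 0, 0, 0, 0, 0]],
  ],
)

```text
time: 3.25
tool_pos: [0.5777, -0.1493, 0.0569]
tool_rot: [-0.358, 0.934, -0.004, 0.005]
contact_force: [0.9, 0.1, 0.3]
opening: 0.087
```

Request:
play_rows(
  grip_force=15,
  increments=[
    [[0, 0, 0, 0, 0, 0, 0], [0, 0, 0, 0, 0, 0, 0], [0, 0, 0, 0, 0, 0, 0], [0, 0, 0, 0, 0, 0, 0], [0, 0, 0, 0, 0, 0, 0]],
  ],
)

```text
time: 3.75
tool_pos: [0.5807, -0.1499, 0.0625]
tool_rot: [-0.358, 0.934, -0.006, 0.008]
contact_force: [0.4, -0.8, -0.4]
opening: 0.0551
```

Run:
```python
from h import *
st()
```

```text
t 3.75 p [ 0.5807 -0.1499  0.0625] yaw -0.839 z [ 0.019 -0.006 -1.   ] q [ 0.45  0.39 -0.34  1.69  0.15  1.07 -2.34] F [ 0.4 -0.8 -0.4] T [0.04 0.08 0.02] op 0.0551
```

Run:
```python
from h import *
pic("wrist","w3.png",(170,80,300,200),2.5)
st()
```

```text
t 3.8 p [ 0.5807 -0.1499  0.0625] yaw -0.839 z [ 0.019 -0.006 -1.   ] q [ 0.45  0.39 -0.34  1.69  0.15  1.07 -2.34] F [ 0.2 -0.4  0.1] T [ 0.07  0.02 -0.  ] op 0.0512
```

View pics/w3.png

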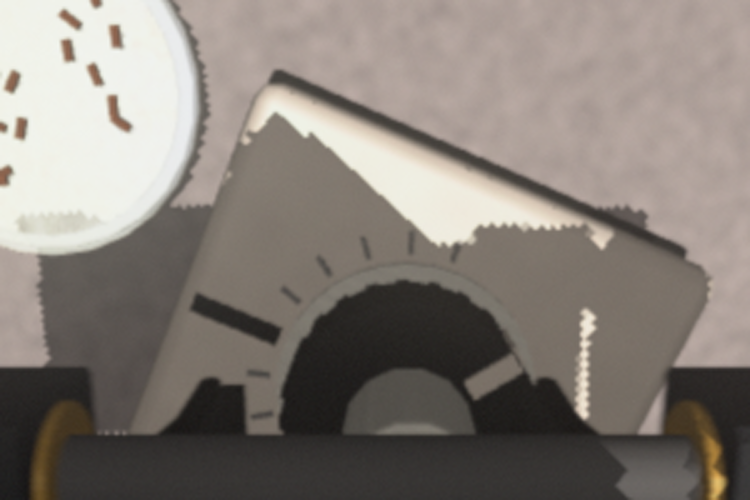

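Run:
```python
from h import *
pic("side","s3.png",(220,50,420,200),1.9)
pic("top","t3.png",(180,100,360,260),2)
st();s=status.state();print(np.round(s['joint_efforts'],2),np.round(s['dq'],3))
```

```text
t 3.9 p [ 0.5805 -0.1499  0.0621] yaw -0.839 z [ 0.019 -0.005 -1.   ] q [ 0.45  0.39 -0.34  1.69  0.15  1.07 -2.34] F [-0.1 -0.3 -0.5] T [ 0.12  0.08 -0.03] op 0.0431
[-0.000e+00 -6.122e+01 -4.150e+00 -3.532e+01  6.000e-02 -1.800e-01
  0.000e+00] [-0.001  0.001 -0.001  0.003  0.003 -0.001 -0.   ]
```

View pics/s3.png

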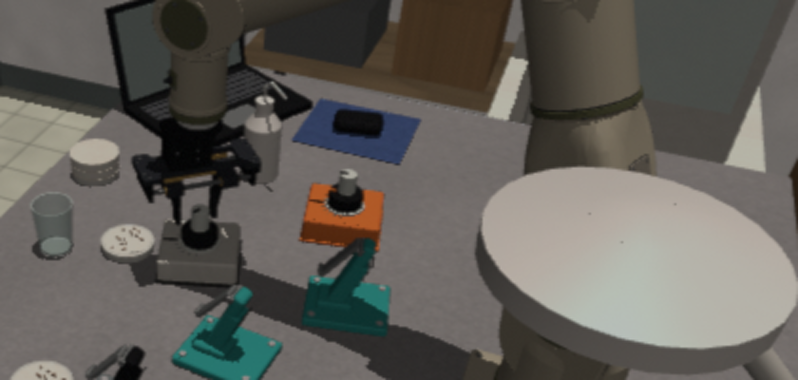

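View pics/t3.png

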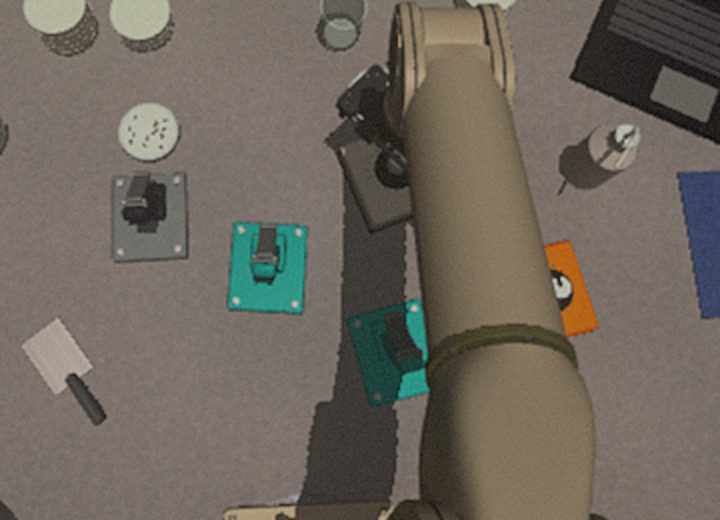

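Request:
play_rows(
  increments=[
    [[1, 0, 0, -0.005, 0, 0, -0.1], [1, 0, 0, -0.005, 0, 0, -0.1], [1, 0, 0, -0.005, 0, 0, -0.1], [1, 0, 0, 0, 0, 0, 0], [1, 0, 0, 0, 0, 0, 0]],
  ],
)

```text
time: 4.4
tool_pos: [0.5796, -0.1496, 0.0767]
tool_rot: [-0.497, 0.868, -0.006, 0.006]
contact_force: [0.5, 0.9, -0.0]
opening: 0.075
```

Run:
```python
from h import *
st();s=status.state();print(np.round(s['joint_efforts'],2),np.round(s['dq'],3))
plan([.572,-.149,.07],down(-.5),3)
```

```text
t 4.4 p [ 0.5796 -0.1496  0.0767] yaw -0.531 z [ 0.017 -0.005 -1.   ] q [ 0.5   0.38 -0.4   1.68  0.17  1.1  -2.05] F [ 0.5  0.9 -0. ] T [0.05 0.1  0.02] op 0.075
[ 6.000e-02 -6.066e+01 -5.020e+00 -3.596e+01  5.000e-02 -1.600e-01
  3.000e-01] [-0.002 -0.001  0.001 -0.002 -0.003  0.002  0.014]
t 4.4 dist 0.0101284713144549 tot shift tool [0.0034 0.0069 0.0066] tot rot [-0.017  0.004 -0.031]
[0.001, 0.002, 0.002] [-0.006, 0.001, -0.01]
[0.001, 0.002, 0.002] [-0.006, 0.001, -0.01]
[0.001, 0.002, 0.002] [-0.006, 0.001, -0.01]
```

Request:
play_rows(
  increments=[
    [[1, 0.002, 0.003, 0.003, -0.008, 0.002, 0], [1, 0.002, 0.004, 0.003, -0.008, 0.002, 0], [1, 0, 0, 0.004, 0, 0, 0], [1, 0, 0, 0.003, 0, 0, 0], [1, 0, 0, 0, 0, 0, 0]],
  ],
)

```text
time: 4.9
tool_pos: [0.5699, -0.1494, 0.0611]
tool_rot: [-0.494, 0.869, 0.001, -0.001]
contact_force: [0.2, 0.2, 0.5]
opening: 0.0868
```

Run:
```python
from h import *
st();s=status.state();print(np.round(s['joint_efforts'],2),np.round(s['dq'],3))
plan([.572,-.149,.052],down(-.53),3)
```

```text
t 4.9 p [ 0.5699 -0.1494  0.0611] yaw -0.537 z [-0.002  0.    -1.   ] q [ 0.5   0.4  -0.39  1.69  0.17  1.09 -2.05] F [0.2 0.2 0.5] T [0.04 0.01 0.02] op 0.0868
[-1.000e-02 -6.047e+01 -4.880e+00 -3.498e+01  4.000e-02 -1.700e-01
 -2.000e-02] [-0.001 -0.    -0.001 -0.     0.002  0.    -0.005]
t 4.9 dist 0.009297792468225641 tot shift tool [-0.0014 -0.0016  0.009 ] tot rot [ 0.002 -0.001 -0.007]
[-0.0, -0.001, 0.003] [0.001, -0.0, -0.002]
[-0.0, -0.001, 0.003] [0.001, -0.0, -0.002]
[-0.0, -0.001, 0.003] [0.001, -0.0, -0.002]
```

Request:
play_rows(
  increments=[
    [[1, -0.001, -0.001, 0.003, 0.002, 0, 0], [1, 0, -0.001, 0.003, 0, 0, 0], [1, 0, 0, 0.003, 0, 0, 0], [1, 0, 0, 0.002, 0, 0, 0], [1, 0, 0, 0, 0, 0, 0]],
  ],
)

```text
time: 5.4
tool_pos: [0.5725, -0.1495, 0.0489]
tool_rot: [-0.494, 0.869, -0.0, -0.0]
contact_force: [-0.1, 0.0, 0.1]
opening: 0.0871
```

Run:
```python
from h import *
st();pic("wrist","w4.png",(170,80,300,200),2.5)
```

```text
t 5.4 p [ 0.5725 -0.1495  0.0489] yaw -0.537 z [-0.001 -0.001 -1.   ] q [ 0.49  0.41 -0.39  1.7   0.18  1.06 -2.06] F [-0.1  0.   0.1] T [ 0.01  0.02 -0.02] op 0.0871
```

View pics/w4.png

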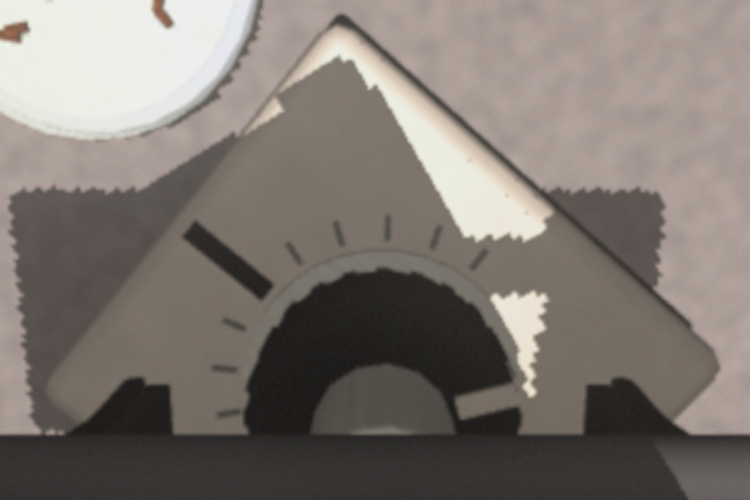

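Request:
play_rows(
  grip_force=15,
  increments=[
    [[0, 0, 0, 0, 0, 0, 0], [0, 0, 0, 0, 0, 0, 0], [0, 0, 0, 0, 0, 0, 0], [0, 0, 0, 0, 0, 0, 0], [0, 0, 0, 0, 0, 0, 0]],
  ],
)

```text
time: 5.95
tool_pos: [0.5729, -0.1496, 0.0496]
tool_rot: [-0.494, 0.869, -0.0, -0.0]
contact_force: [0.7, 0.4, 0.8]
opening: 0.0552
```

Run:
```python
from h import *
st()
```

```text
t 5.95 p [ 0.5729 -0.1496  0.0496] yaw -0.537 z [ 0.    -0.001 -1.   ] q [ 0.49  0.41 -0.39  1.7   0.18  1.06 -2.06] F [0.7 0.4 0.8] T [0.08 0.03 0.04] op 0.0552
```

Run:
```python
from h import *
pic("wrist","w5.png",(170,80,300,200),2.5);st()
```

```text
t 6.0 p [ 0.5729 -0.1496  0.0496] yaw -0.537 z [ 0.    -0.001 -1.   ] q [ 0.49  0.41 -0.39  1.7   0.18  1.06 -2.06] F [-0.7 -1.1  0.7] T [ 0.07 -0.04  0.02] op 0.0513
```

View pics/w5.png

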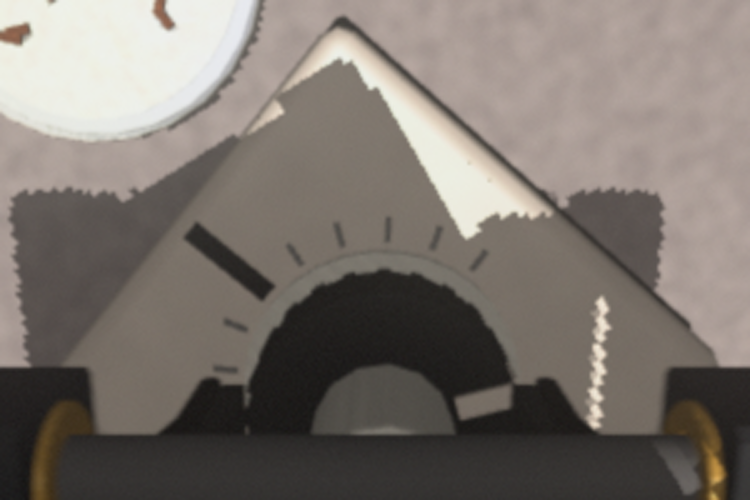

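Request:
play_rows(
  increments=[
    [[0, 0, 0, 0, 0, 0, 0], [0, 0, 0, 0, 0, 0, 0], [0, 0, 0, 0, 0, 0, 0], [0, 0, 0, 0, 0, 0, 0], [0, 0, 0, 0, 0, 0, 0]],
  ],
)

```text
time: 6.5
tool_pos: [0.5723, -0.1505, 0.0497]
tool_rot: [-0.494, 0.87, -0.001, -0.001]
contact_force: [-0.4, -0.3, 0.9]
opening: 0.0294
```

Run:
```python
from h import *
st();pic("wrist","w6.png",(170,80,300,200),2.5);s=status.state();print(np.round(s['joint_efforts'],2))
```

```text
t 6.5 p [ 0.5723 -0.1505  0.0497] yaw -0.538 z [-0.    -0.002 -1.   ] q [ 0.49  0.41 -0.39  1.7   0.18  1.06 -2.06] F [-0.4 -0.3  0.9] T [ 0.    0.08 -0.01] op 0.0294
[-3.400e-01 -6.096e+01 -5.320e+00 -3.462e+01 -9.000e-02 -2.300e-01
 -1.000e-02]
```

View pics/w6.png

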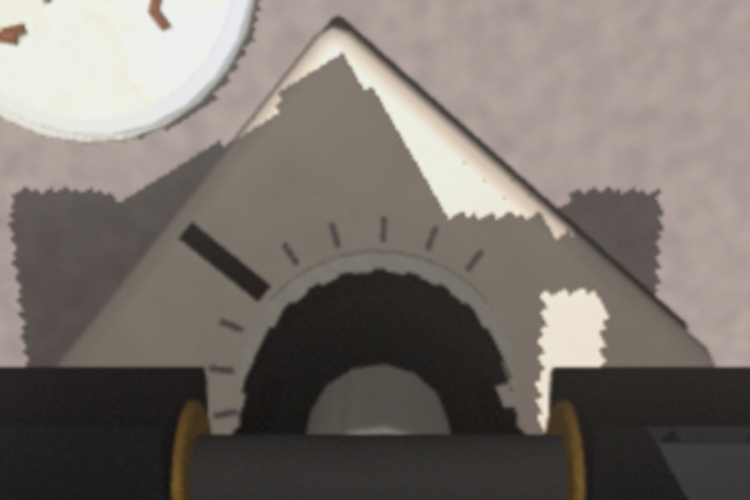

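Run:
```python
from h import *
c=(270,100,110,100);pic("side","s7.png",c,7)
s=status.state();m=R.from_quat(s['tool_rot']).as_matrix();p=np.array(s['tool_pos'])
st()
for d in [0,.019,.028,.07]:
  for x in [-.015,.015]:
    print(d,x,np.round((proj("side",p-m[:,2]*d+m[:,0]*x)[0]-[270,100])*7))
```

```text
t 6.6 p [ 0.5724 -0.1505  0.0497] yaw -0.538 z [-0.    -0.002 -1.   ] q [ 0.49  0.41 -0.39  1.7   0.18  1.06 -2.06] F [-1.2 -0.6 -0.1] T [0.1  0.12 0.03] op 0.0295
0 -0.015 [352. 538.]
0 0.015 [407. 515.]
0.019 -0.015 [352. 503.]
0.019 0.015 [408. 480.]
0.028 -0.015 [353. 487.]
0.028 0.015 [408. 464.]
0.07 -0.015 [353. 408.]
0.07 0.015 [409. 385.]
```

View pics/s7.png

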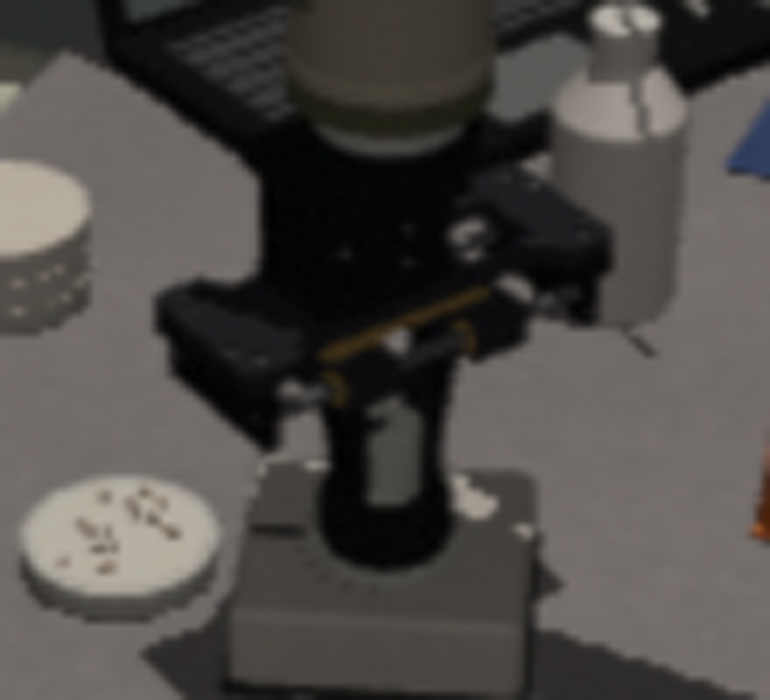

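Request:
play_rows(
  increments=[
    [[1, 0, 0, 0, 0, 0, 0], [1, 0, 0, 0, 0, 0, 0], [1, 0, 0, -0.03, 0, 0, 0], [1, 0, 0, -0.03, 0, 0, 0], [1, 0, 0, -0.03, 0, 0, 0]],
  ],
)

```text
time: 7.1
tool_pos: [0.5695, -0.149, 0.1373]
tool_rot: [-0.494, 0.869, 0.003, -0.003]
contact_force: [-0.2, 0.4, -0.5]
opening: 0.0616
```

Run:
```python
from h import *
st();pic("wrist","w8.png");pic("side","s8.png",(270,60,110,120),6)
s=status.state();m=R.from_quat(s['tool_rot']).as_matrix();p=np.array(s['tool_pos'])
for d in [0,.028]:
  for x in [-.0435,.0435]:
    print(d,x,np.round((proj("side",p-m[:,2]*d+m[:,0]*x)[0]-[270,60])*6),proj("wrist",p-m[:,2]*d+m[:,0]*x))
```

```text
t 7.1 p [ 0.5695 -0.149   0.1373] yaw -0.537 z [-0.009  0.002 -1.   ] q [ 0.51  0.33 -0.4   1.61  0.13  1.24 -2.03] F [-0.2  0.4 -0.5] T [ 0.04 -0.01  0.  ] op 0.0616
0 -0.0435 [255. 574.] [[250.11583783 233.70466447]]
0 0.0435 [396. 518.] [[393.31757654 233.59367609]]
0.028 -0.0435 [254. 527.] [[238.9453949 251.3107916]]
0.028 0.0435 [397. 471.] [[404.79406365 251.18173874]]
```

View pics/w8.png

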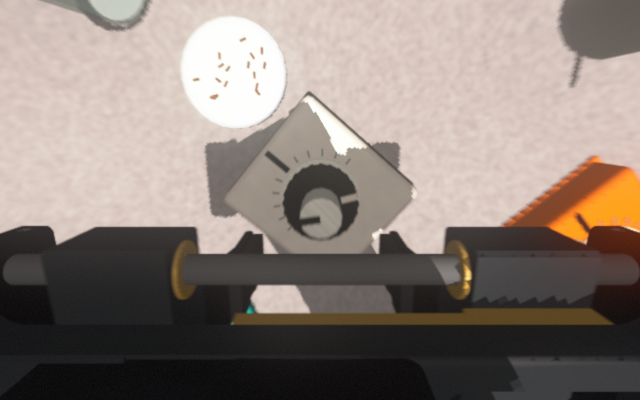

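View pics/s8.png

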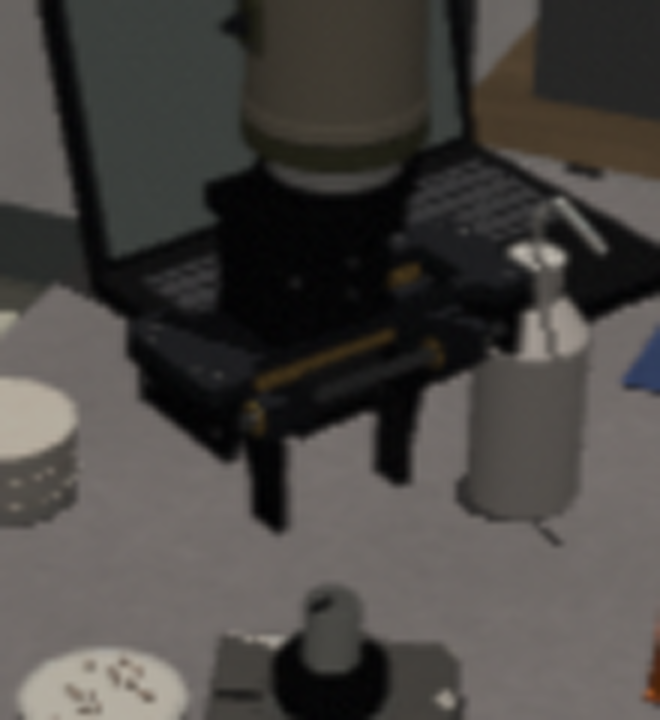

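Run:
```python
from h import *
st();pic("wrist","w9.png",(200,190,240,100),3.3);pic("side","s9.png",(280,90,80,80),9)
```

```text
t 7.2 p [ 0.5725 -0.1494  0.1412] yaw -0.537 z [-0.001 -0.001 -1.   ] q [ 0.51  0.32 -0.4   1.61  0.13  1.24 -2.03] F [ 0.7 -0.3  0.7] T [ 0.1  -0.03  0.02] op 0.0695
```

View pics/w9.png

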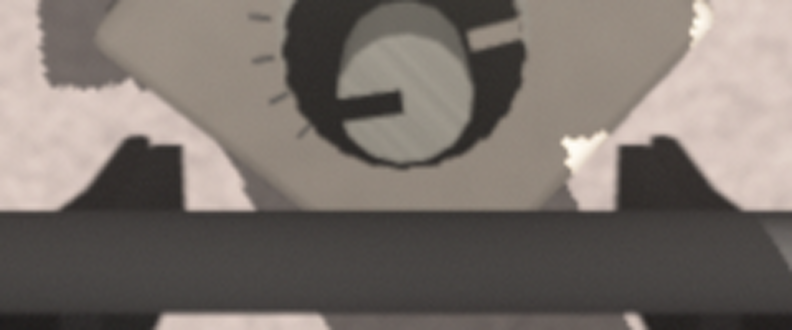

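View pics/s9.png

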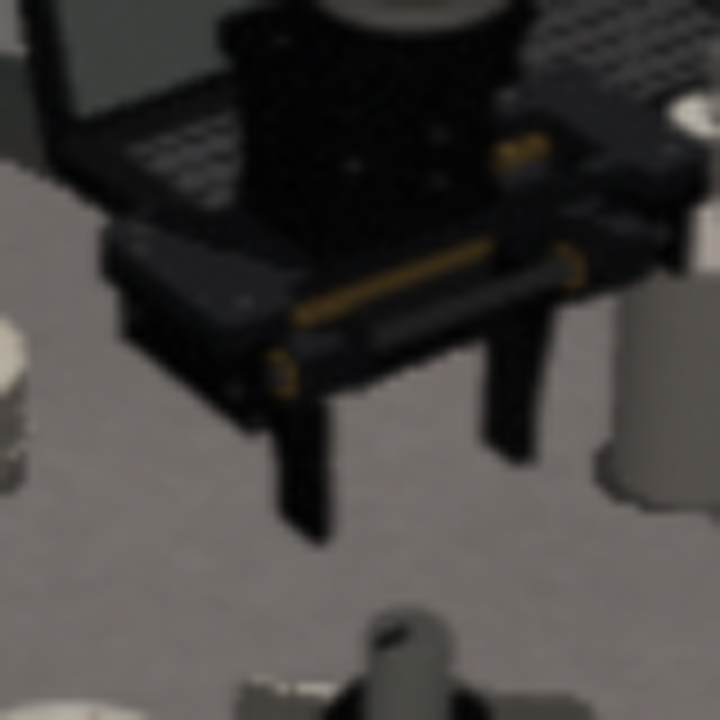

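Run:
```python
from h import *
st()
s=status.state();m=R.from_quat(s['tool_rot']).as_matrix();p=np.array(s['tool_pos'])
for d in [0,.02,.025,.03,.07,.08,.09]:
  print(d,*[np.round((proj("side",p-m[:,2]*d+m[:,0]*x+m[:,1]*y)[0]-[280,90])*9) for x,y in [(-.037,-.0095),(-.037,.0095),(.037,-.0095),(.037,.0095),(0,.0375),(0,-.0375)]])
c=[proj("side",q)[0] for q in ([.572,-.1485,.109],[.572,-.1485,.072])];print((np.array(c)-[280,90])*9)
```

```text
t 7.3 p [ 0.5704 -0.1493  0.1371] yaw -0.537 z [-0.006  0.001 -1.   ] q [ 0.51  0.33 -0.4   1.61  0.13  1.24 -2.03] F [ 0.1  0.  -0.3] T [ 0.08  0.03 -0.02] op 0.0776
0 [298. 583.] [331. 610.] [477. 512.] [511. 537.] [472. 612.] [340. 510.]
0.02 [297. 533.] [330. 559.] [478. 462.] [512. 487.] [473. 562.] [340. 460.]
0.025 [297. 520.] [330. 547.] [478. 449.] [512. 474.] [473. 549.] [340. 447.]
0.03 [297. 507.] [330. 534.] [478. 437.] [513. 462.] [473. 536.] [340. 434.]
0.07 [295. 403.] [329. 429.] [480. 333.] [515. 358.] [475. 431.] [339. 331.]
0.08 [295. 376.] [329. 402.] [481. 307.] [516. 331.] [476. 404.] [339. 305.]
0.09 [295. 349.] [329. 375.] [481. 280.] [516. 305.] [476. 377.] [339. 278.]
[[398.67380273 629.32098331]
 [397.59901392 717.76791497]]
```

Request:
play_rows(
  increments=[
    [[1, -0.001, 0, 0.03, 0, 0, 0], [1, -0.001, 0, 0.03, 0, 0, 0], [1, 0, 0, 0.02, 0, 0, 0], [1, 0, 0, 0, 0, 0, 0], [1, 0, 0, 0, 0, 0, 0]],
  ],
)

```text
time: 7.8
tool_pos: [0.5681, -0.1466, 0.0501]
tool_rot: [-0.494, 0.869, 0.004, -0.005]
contact_force: [-0.0, -0.2, 0.7]
opening: 0.0871
```

Run:
```python
from h import *
st()
plan([.572,-.149,.037],down(-.53),4)
```

```text
t 7.8 p [ 0.5681 -0.1466  0.0501] yaw -0.537 z [-0.012  0.002 -1.   ] q [ 0.49  0.41 -0.39  1.7   0.17  1.08 -2.06] F [-0.  -0.2  0.7] T [ 0.07 -0.01  0.07] op 0.0871
t 7.8 dist 0.013895870422741945 tot shift tool [-0.     -0.0047  0.0131] tot rot [ 0.012 -0.004 -0.007]
[-0.0, -0.001, 0.003] [0.003, -0.001, -0.002]
[-0.0, -0.001, 0.003] [0.003, -0.001, -0.002]
[0.0, -0.001, 0.003] [0.003, -0.001, -0.002]
[0.0, -0.001, 0.003] [0.003, -0.001, -0.002]
```

Request:
play_rows(
  increments=[
    [[1, 0, -0.002, 0.004, 0.006, -0.002, 0], [1, 0, -0.002, 0.003, 0.006, -0.002, 0], [1, 0, -0.001, 0.003, 0, 0, 0], [1, 0, 0, 0.002, 0, 0, 0], [1, 0, 0, 0.001, 0, 0, 0]],
  ],
)

```text
time: 8.3
tool_pos: [0.5744, -0.1499, 0.0389]
tool_rot: [-0.494, 0.869, -0.002, 0.002]
contact_force: [0.3, -0.6, -0.5]
opening: 0.087
```

Run:
```python
from h import *
st();pic("wrist","w10.png",(170,80,300,200),2.5)
```

```text
t 8.3 p [ 0.5744 -0.1499  0.0389] yaw -0.537 z [ 0.005 -0.002 -1.   ] q [ 0.49  0.42 -0.39  1.71  0.18  1.04 -2.06] F [ 0.3 -0.6 -0.5] T [0.06 0.04 0.03] op 0.087
```

View pics/w10.png

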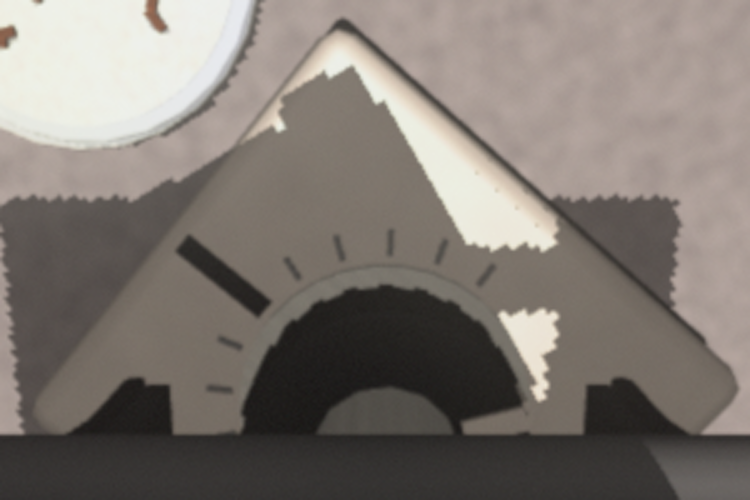

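Request:
play_rows(
  grip_force=20,
  increments=[
    [[1, -0.001, 0.001, 0.002, -0.004, 0.002, 0], [0, 0, 0, 0.001, 0, 0, 0], [0, 0, 0, 0, 0, 0, 0], [0, 0, 0, 0, 0, 0, 0], [0, 0, 0, 0, 0, 0, 0]],
  ],
)

```text
time: 8.85
tool_pos: [0.5737, -0.1491, 0.0358]
tool_rot: [-0.494, 0.869, -0.001, -0.001]
contact_force: [-6.9, -11.5, 3.3]
opening: 0.0628
```

Request:
play_rows(
  increments=[
    [[0, 0, 0, 0, 0, 0, 0], [0, 0, 0, 0, 0, 0, 0], [0, 0, 0, 0, 0, 0, 0], [0, 0, 0, 0, 0, 0, 0], [0, 0, 0, 0, 0, 0, 0]],
  ],
)

```text
time: 9.35
tool_pos: [0.5727, -0.1507, 0.0358]
tool_rot: [-0.494, 0.87, -0.001, -0.002]
contact_force: [-0.2, -1.3, -0.1]
opening: 0.0594
```

Run:
```python
from h import *
st();pic("wrist","w11.png",(170,80,300,200),2.5)
```

```text
t 9.35 p [ 0.5727 -0.1507  0.0358] yaw -0.538 z [-0.002 -0.004 -1.   ] q [ 0.49  0.43 -0.38  1.71  0.19  1.04 -2.07] F [-0.2 -1.3 -0.1] T [-0.22  0.25  0.06] op 0.0594
```

View pics/w11.png

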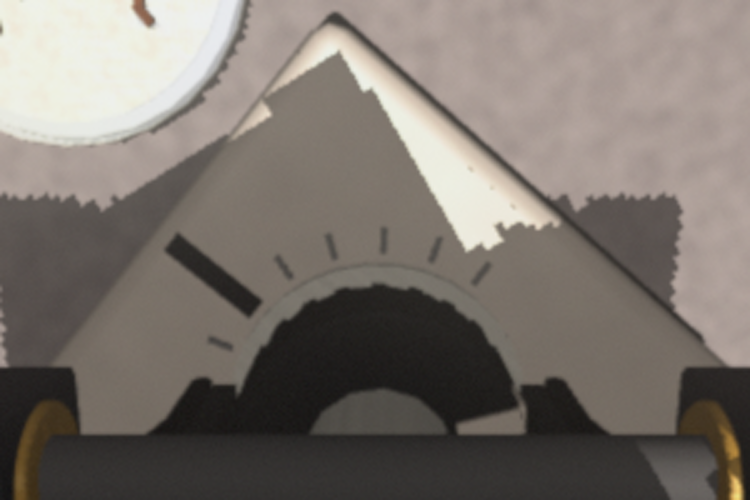

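Request:
play_rows(
  increments=[
    [[0, 0, 0, 0, 0, 0, -0.08], [0, 0, 0, 0, 0, 0, -0.14], [0, 0, 0, 0, 0, 0, -0.14], [0, 0, 0, 0, 0, 0, -0.14], [0, 0, 0, 0, 0, 0, -0.1]],
  ],
)

```text
time: 9.9
tool_pos: [0.573, -0.1498, 0.0358]
tool_rot: [0.736, -0.677, 0.0, 0.002]
contact_force: [-0.6, -0.7, -0.7]
opening: 0.0594
```

Run:
```python
from h import *
st();pic("wrist","w12.png",(170,80,300,200),2.5)
```

```text
t 9.9 p [ 0.573  -0.1498  0.0358] yaw 0.083 z [-0.002 -0.003 -1.   ] q [ 0.58  0.45 -0.49  1.7   0.24  1.05 -1.49] F [-0.6 -0.7 -0.7] T [-0.15  0.2  -0.11] op 0.0594
```

View pics/w12.png

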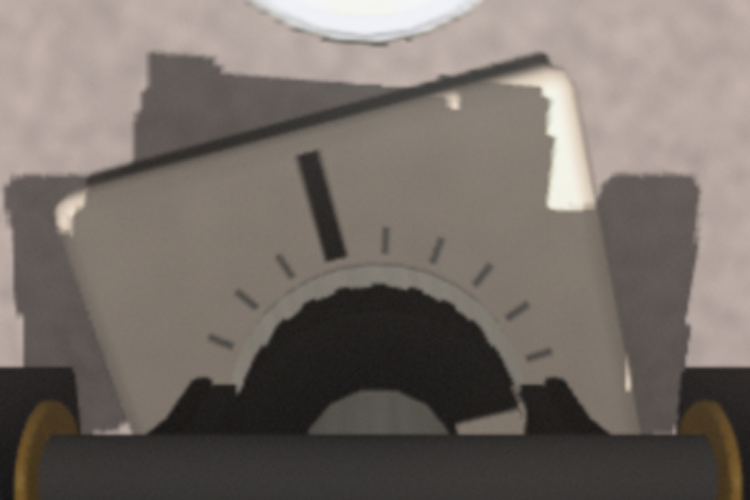

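Run:
```python
from h import *
c=vision.calibration("wrist")
def atzp(p,yaw,u,v,z):
    T=np.eye(4);T[:3,:3]=down(yaw).as_matrix();T[:3,3]=p;M=T@c['mount'];d=M[:3,:3]@np.array([(u-c['cx'])/c['fx'],-(v-c['cy'])/c['fy'],-1]);o=M[:3,3];return o+d*(z-o[2])/d[2]
a=lambda d:np.arctan2(d[1],d[0])
g=lambda p,z:atzp([.5725,-.1494,.1412],-.537,*un(p,(200,190),3.3),z)
A=g((470,42),.072);B=g((522,26),.072);print(A,B,a(B-A),"fine",a(g((340,107),.109)-g((402,102),.109)), "cen",g((405,95),.109),g((404,50),.072))
g=lambda p,z:atzp([.5725,-.1495,.0489],-.537,*un(p,(170,80),2.5),z)
A=g((456,408),.072);B=g((520,393),.072);print(a(B-A)); A=g((268,292),.045);B=g((188,230),.045);print("idx",A,B,a(B-A))
```

```text
[ 0.56652709 -0.16523914  0.072     ] [ 0.56350113 -0.17818032  0.072     ] -1.800494022591373 fine 1.116871449213992 cen [ 0.57258527 -0.15004064  0.109     ] [ 0.57309192 -0.1502785   0.072     ]
-1.863402545554941
idx [ 0.60576464 -0.13781718  0.045     ] [ 0.62811974 -0.12968345  0.045     ] 0.34895287979116985
```

Request:
play_rows(
  increments=[
    [[0, 0, 0, 0, 0, 0, -0.12], [0, 0, 0, 0, 0, 0, -0.14], [0, 0, 0, 0, 0, 0, -0.14], [0, 0, 0, 0, 0, 0, -0.14], [0, 0, 0, 0, 0, 0, -0.14]],
  ],
)

```text
time: 10.45
tool_pos: [0.5725, -0.1488, 0.0358]
tool_rot: [0.923, -0.385, -0.001, 0.002]
contact_force: [-2.1, -0.0, 0.9]
opening: 0.0594
```

Request:
play_rows(
  increments=[
    [[0, 0, 0, 0, 0, 0, -0.14], [0, 0, 0, 0, 0, 0, -0.14], [0, 0, 0, 0, 0, 0, -0.14], [0, 0, 0, 0, 0, 0, -0.14], [0, 0, 0, 0, 0, 0, -0.08]],
  ],
)

```text
time: 10.95
tool_pos: [0.5716, -0.1483, 0.0358]
tool_rot: [0.998, -0.067, -0.002, 0.001]
contact_force: [-2.1, -0.3, 0.7]
opening: 0.0592
```

Run:
```python
from h import *
st()
```

```text
t 10.95 p [ 0.5716 -0.1483  0.0358] yaw 1.436 z [-0.005 -0.002 -1.   ] q [ 0.76  0.51 -0.74  1.69  0.38  1.09 -0.23] F [-2.1 -0.3  0.7] T [-0.15  0.04 -0.13] op 0.0592
```

Request:
play_rows(
  increments=[
    [[0, 0, 0, 0, 0, 0, -0.12], [0, 0, 0, 0, 0, 0, -0.07], [0, 0, 0, 0, 0, 0, 0], [0, 0, 0, 0, 0, 0, 0], [1, 0, 0, 0, 0, 0, 0]],
  ],
)

```text
time: 11.45
tool_pos: [0.5713, -0.1481, 0.0357]
tool_rot: [1.0, 0.026, -0.003, 0.0]
contact_force: [0.2, -0.3, -0.8]
opening: 0.0623
```

Run:
```python
from h import *
st();pic("wrist","w13.png",(170,80,300,200),2.5)
```

```text
t 11.45 p [ 0.5713 -0.1481  0.0357] yaw 1.622 z [-0.005 -0.001 -1.   ] q [ 0.79  0.52 -0.78  1.69  0.41  1.1  -0.06] F [ 0.2 -0.3 -0.8] T [-0.06 -0.1  -0.03] op 0.0623
```

View pics/w13.png

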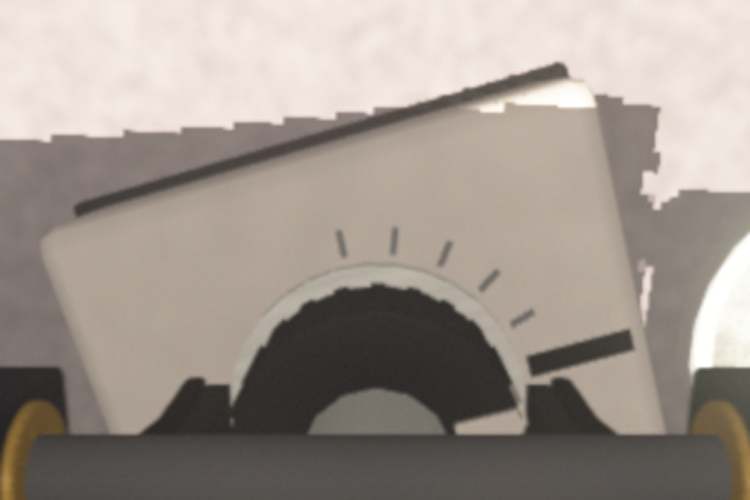

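Request:
play_rows(
  increments=[
    [[1, 0, 0, 0, 0, 0, 0], [1, 0, 0, 0, 0, 0, 0], [1, 0, 0, -0.02, 0, 0, 0.1], [1, 0, 0, -0.04, 0, 0, 0.12], [1, 0, 0, -0.045, 0, 0, 0.12]],
  ],
)

```text
time: 12.0
tool_pos: [0.5686, -0.1466, 0.1374]
tool_rot: [0.989, -0.15, -0.007, -0.001]
contact_force: [0.9, -0.1, 0.8]
opening: 0.0868
```

Request:
play_rows(
  increments=[
    [[1, 0, 0, 0, 0, 0, 0.1], [1, 0, 0, 0, 0, 0, 0.1], [1, 0, 0, 0, 0, 0, 0], [1, 0, 0, 0, 0, 0, 0], [1, 0, 0, 0, 0, 0, 0]],
  ],
)

```text
time: 12.5
tool_pos: [0.5727, -0.1461, 0.1451]
tool_rot: [0.968, -0.251, -0.002, 0.0]
contact_force: [0.1, -0.6, -0.4]
opening: 0.087
```

Run:
```python
from h import *
st();pic("wrist","w14.png",(240,110,160,140),4.5)
```

```text
t 12.5 p [ 0.5727 -0.1461  0.1451] yaw 1.064 z [-0.004  0.001 -1.   ] q [ 0.75  0.38 -0.73  1.59  0.26  1.27 -0.52] F [ 0.1 -0.6 -0.4] T [-0.04 -0.07 -0.01] op 0.087
```

View pics/w14.png

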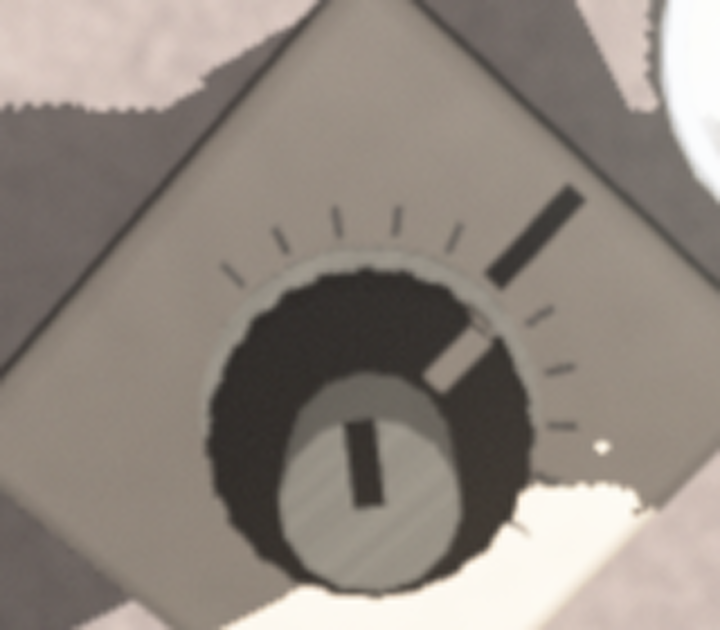

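Run:
```python
from h import *
a=lambda d:np.arctan2(d[1],d[0])
g=lambda p,z:atz("wrist",*un(p,(240,110),4.5),z)[:2]
st()
i0,i1=g((496,277),.045),g((576,192),.045);c0,c1=g((434,382),.0725),g((483,333),.0725)
f0,f1=g((370,506),.1095),g((358,421),.1095)
K=g((370,433),.072);Kf=g((370,503),.109)
print("idx",a(i1-i0),i0,i1,"coarse",a(c1-c0),c0,c1,"fine",a(f1-f0),"cen",K,Kf)
C=(K+Kf)/2
print(a(i1-C),a(i0-C),a(c1-C),a(c0-C),a(f1-C))
```

```text
t 12.55 p [ 0.5726 -0.1461  0.145 ] yaw 1.064 z [-0.004  0.001 -1.   ] q [ 0.75  0.38 -0.73  1.59  0.26  1.27 -0.52] F [-1.1 -0.1  0.3] T [-0.04 -0.09  0.05] op 0.0869
idx 0.32258243148642624 [ 0.60632594 -0.13721003] [ 0.62765404 -0.13008094] coarse 0.2953633048398333 [ 0.5874511  -0.14398754] [ 0.59945002 -0.14033671] fine 1.1978129561920334 cen [ 0.57260471 -0.14681047] [ 0.57163586 -0.14854972]
0.3068966248656551 0.2970360494993482 0.26249584977653473 0.23635653399512874 1.2119805725506227
```

Request:
play_rows(
  increments=[
    [[1, 0, 0, 0, 0, 0, 0.14], [1, 0, 0, 0, 0, 0, 0.15], [1, 0, 0, 0, 0, 0, 0.15], [1, 0, 0, 0, 0, 0, 0.15], [1, 0, 0, 0, 0, 0, 0.13]],
  ],
)

```text
time: 13.05
tool_pos: [0.5713, -0.146, 0.1424]
tool_rot: [0.815, -0.579, -0.004, 0.001]
contact_force: [-1.0, -0.1, 0.9]
opening: 0.0872
```

Run:
```python
from h import *
st();plan([.572,-.1485,.14],down(.33),2)
```

```text
t 13.05 p [ 0.5713 -0.146   0.1424] yaw 0.335 z [-0.008  0.003 -1.   ] q [ 0.67  0.36 -0.61  1.6   0.21  1.26 -1.21] F [-1.  -0.1  0.9] T [ 0.05 -0.03 -0.02] op 0.0872
t 13.05 dist 0.0035006884100576524 tot shift tool [0.0026 0.0001 0.0023] tot rot [0.006 0.006 0.005]
[0.001, 0.0, 0.001] [0.003, 0.003, 0.002]
[0.001, 0.0, 0.001] [0.003, 0.003, 0.002]
```

Request:
play_rows(
  increments=[
    [[1, 0.002, 0, 0.001, 0.004, 0.004, 0], [1, 0.001, 0, 0.001, 0.002, 0.002, 0], [1, 0, 0, 0, 0, 0, 0], [1, 0, 0, 0, 0, 0, 0], [1, 0, 0, 0, 0, 0, 0]],
  ],
)

```text
time: 13.55
tool_pos: [0.5717, -0.149, 0.1389]
tool_rot: [0.818, -0.575, -0.001, 0.0]
contact_force: [-0.6, -0.5, 0.0]
opening: 0.0868
```

Run:
```python
from h import *
st();pic("wrist","w15.png",(250,110,140,140),4.2)
im=vision.read_camera("wrist");cv2.imwrite("pics/w15r.png",im[:,:,::-1])
```

```text
t 13.55 p [ 0.5717 -0.149   0.1389] yaw 0.346 z [-0.001 -0.    -1.   ] q [ 0.67  0.36 -0.61  1.6   0.21  1.25 -1.2 ] F [-0.6 -0.5  0. ] T [-0.   -0.01 -0.04] op 0.0868
```

View pics/w15.png

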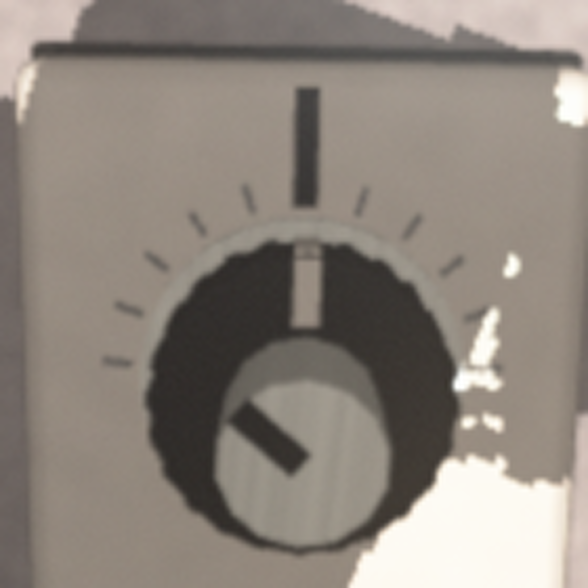

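Run:
```python
from h import *
a=lambda d:np.arctan2(d[1],d[0])
g=lambda p,z:atz("wrist",*un(p,(250,110),4.2),z)[:2]
i0,i1=g((306,206),.045),g((307.5,88),.045);c0,c1=g((306,327),.0725),g((307.5,248),.0725)
f0,f1=g((300,464),.1095),g((240,411),.1095);K=g((303,397),.07);Kf=g((303,463),.109)
print(a(i1-i0),a(c1-c0),a(f1-f0),K,Kf,a(i1-Kf),a(c1-Kf),a(f1-Kf))
st()
```

```text
0.3330389976650553 0.32714893995784305 1.1704866200915938 [ 0.57332371 -0.14869648] [ 0.57188568 -0.14908505] 0.3266348607567686 0.31431139617211273 1.1962062403944451
t 13.65 p [ 0.5717 -0.149   0.139 ] yaw 0.345 z [-0.001 -0.    -1.   ] q [ 0.67  0.36 -0.61  1.6   0.21  1.25 -1.2 ] F [-0.8  0.1  0.1] T [0.03 0.01 0.02] op 0.087
```

Request:
play_rows(
  grip_force=12,
  increments=[
    [[1, 0, 0, 0.02, 0, 0, 0], [1, 0, 0, 0.025, 0, 0, 0], [1, 0, 0, 0.02, 0, 0, 0], [1, 0, 0, 0.008, 0, 0, 0], [1, 0, 0, 0, 0, 0, 0]],
  ],
)

```text
time: 14.15
tool_pos: [0.5729, -0.1493, 0.0652]
tool_rot: [0.819, -0.574, 0.001, -0.0]
contact_force: [0.1, 0.4, 0.9]
opening: 0.0868
```

Run:
```python
from h import *
st();plan([.572,-.149,.06],down(.345),2)
```

```text
t 14.15 p [ 0.5729 -0.1493  0.0652] yaw 0.347 z [ 0.002 -0.001 -1.   ] q [ 0.65  0.43 -0.59  1.68  0.26  1.11 -1.24] F [0.1 0.4 0.9] T [ 0.   -0.03  0.01] op 0.0868
t 14.15 dist 0.0052569601365902215 tot shift tool [-0.0006  0.0008  0.0052] tot rot [-0.001 -0.001  0.002]
[-0.0, 0.0, 0.003] [-0.001, -0.001, 0.001]
[-0.0, 0.0, 0.003] [-0.001, -0.001, 0.001]
```

Close on the fine knob.

Request:
play_rows(
  increments=[
    [[0, 0, 0, 0.004, 0, 0, 0], [0, 0, 0, 0, 0, 0, 0], [0, 0, 0, 0, 0, 0, 0], [0, 0, 0, 0, 0, 0, 0], [0, 0, 0, 0, 0, 0, 0]],
  ],
)

```text
time: 14.65
tool_pos: [0.5749, -0.1496, 0.0643]
tool_rot: [0.819, -0.574, 0.003, -0.001]
contact_force: [-0.1, 0.4, 0.6]
opening: 0.0548
```

Request:
play_rows(
  increments=[
    [[0, 0, 0, 0, 0, 0, 0], [0, 0, 0, 0, 0, 0, 0], [0, 0, 0, 0, 0, 0, 0], [0, 0, 0, 0, 0, 0, 0], [0, 0, 0, 0, 0, 0, 0]],
  ],
)

```text
time: 15.15
tool_pos: [0.5749, -0.1487, 0.0649]
tool_rot: [0.819, -0.574, 0.003, -0.001]
contact_force: [0.2, -0.9, 0.6]
opening: 0.0298
```

Request:
play_rows(
  increments=[
    [[0, 0, 0, 0, 0, 0, 0], [0, 0, 0, 0, 0, 0, 0], [0, 0, 0, 0, 0, 0, 0], [0, 0, 0, 0, 0, 0, 0.05], [0, 0, 0, 0, 0, 0, 0.1]],
  ],
)

```text
time: 15.65
tool_pos: [0.575, -0.1493, 0.0649]
tool_rot: [0.773, -0.635, 0.003, -0.001]
contact_force: [-0.2, -0.5, -0.1]
opening: 0.0297
```

Run:
```python
from h import *
st()
```

```text
t 15.65 p [ 0.575  -0.1493  0.0649] yaw 0.196 z [ 0.006 -0.002 -1.   ] q [ 0.63  0.43 -0.56  1.68  0.25  1.1  -1.38] F [-0.2 -0.5 -0.1] T [-0.15  0.1   0.02] op 0.0297
```

Request:
play_rows(
  increments=[
    [[0, 0, 0, 0, 0, 0, 0.14], [0, 0, 0, 0, 0, 0, 0.14], [0, 0, 0, 0, 0, 0, 0.14], [0, 0, 0, 0, 0, 0, 0.14], [0, 0, 0, 0, 0, 0, 0.12]],
  ],
)

```text
time: 16.15
tool_pos: [0.5746, -0.1518, 0.0649]
tool_rot: [-0.504, 0.864, -0.003, 0.001]
contact_force: [-2.0, -0.6, 0.8]
opening: 0.0295
```

Run:
```python
from h import *
st()
```

```text
t 16.15 p [ 0.5746 -0.1518  0.0649] yaw -0.514 z [ 0.006 -0.004 -1.   ] q [ 0.54  0.4  -0.44  1.68  0.19  1.09 -2.05] F [-2.  -0.6  0.8] T [-0.01  0.51  0.05] op 0.0295
```

Request:
play_rows(
  increments=[
    [[0, 0, 0, 0, 0, 0, 0], [1, 0, 0, 0, 0, 0, 0], [1, 0, 0, 0, 0, 0, 0], [1, 0, 0, 0, 0, 0, 0], [1, 0, 0, -0.02, 0, 0, 0]],
  ],
)

```text
time: 16.65
tool_pos: [0.573, -0.1519, 0.0826]
tool_rot: [-0.508, 0.862, -0.002, -0.0]
contact_force: [0.6, 0.0, -0.8]
opening: 0.0538
```

Request:
play_rows(
  increments=[
    [[1, 0, 0, -0.03, 0, 0, 0], [1, 0, 0, -0.02, 0, 0, -0.14], [1, 0, 0, 0, 0, 0, -0.14], [1, 0, 0, 0, 0, 0, -0.14], [1, 0, 0, 0, 0, 0, -0.14]],
  ],
)

```text
time: 17.15
tool_pos: [0.5745, -0.1526, 0.1375]
tool_rot: [0.734, -0.679, 0.004, -0.0]
contact_force: [0.1, -0.4, 0.3]
opening: 0.0857
```

Run:
```python
from h import *
st();plan([.5725,-.149,.14],down(.335),4)
```

```text
t 17.15 p [ 0.5745 -0.1526  0.1375] yaw 0.079 z [ 0.007 -0.006 -1.   ] q [ 0.62  0.35 -0.54  1.61  0.19  1.23 -1.45] F [ 0.1 -0.4  0.3] T [ 0.02 -0.02  0.09] op 0.0857
t 17.15 dist 0.004823483539601644 tot shift tool [-0.0037  0.0017 -0.0025] tot rot [-0.006 -0.007 -0.256]
[-0.001, 0.0, -0.001] [-0.001, -0.002, -0.064]
[-0.001, 0.0, -0.001] [-0.001, -0.002, -0.064]
[-0.001, 0.0, -0.001] [-0.001, -0.002, -0.064]
[-0.001, 0.0, -0.001] [-0.001, -0.002, -0.064]
```

Request:
play_rows(
  increments=[
    [[1, -0.001, 0.001, -0.001, -0.003, -0.003, -0.1], [1, -0.001, 0.001, -0.001, -0.003, -0.003, -0.1], [1, -0.001, 0, 0, 0, 0, -0.055], [1, 0, 0, 0, 0, 0, 0], [1, 0, 0, 0, 0, 0, 0]],
  ],
)

```text
time: 17.65
tool_pos: [0.5721, -0.1509, 0.1397]
tool_rot: [0.82, -0.572, 0.0, 0.0]
contact_force: [-0.5, -0.5, -0.4]
opening: 0.087
```

Run:
```python
from h import *
st();pic("wrist","w17.png",(250,110,140,140),4.2)
```

```text
t 17.65 p [ 0.5721 -0.1509  0.1397] yaw 0.353 z [ 0.    -0.001 -1.   ] q [ 0.65  0.35 -0.58  1.6   0.2   1.25 -1.18] F [-0.5 -0.5 -0.4] T [ 0.01 -0.03 -0.02] op 0.087
```

View pics/w17.png

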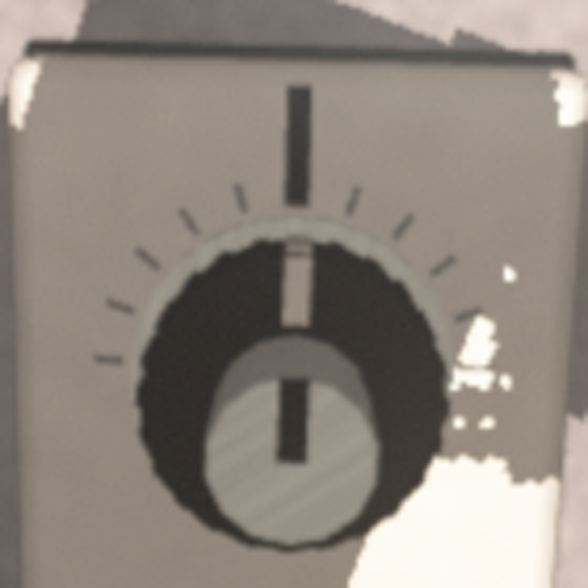

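```bash
cat >> h.py <<'E'
def grot(psi=.015):
    ca,sa=np.cos(.4),np.sin(.4);Z=R.from_euler('z',psi)
    z=Z.apply([sa,0,-ca]);x=Z.apply([ca,0,sa]);y=np.cross(z,x);return R.from_matrix(np.c_[x,y,z])
def gpos(u,f=.006,side=0,psi=.015,c=(.524,.212)):
    Z=R.from_euler('z',psi);ca,sa=np.cos(.4),np.sin(.4)
    return Z.apply(np.array([.02,0,.02])+u*np.array([-sa,0,ca])+f*np.array([ca,0,sa])+[0,side,0])+np.array([*c,0])
E
python3 - <<'E'
from h import *
print(gpos(.046),gpos(.116),gpos(.216))
plan(gpos(.216)+[0,0,.02],grot(),10)
E
```

```text
[0.53161227 0.21211419 0.06470532] [0.50435605 0.21170532 0.12917959] [0.4654186  0.21112121 0.22128568]
t 17.7 dist 0.3908454332508983 tot shift tool [-0.3765 -0.0251 -0.1019] tot rot [ 0.247  0.347 -1.215]
[-0.038, -0.003, -0.01] [0.025, 0.035, -0.122]
[-0.037, -0.007, -0.011] [0.025, 0.035, -0.122]
[-0.035, -0.012, -0.012] [0.025, 0.035, -0.122]
[-0.033, -0.016, -0.013] [0.025, 0.035, -0.122]
[-0.03, -0.021, -0.014] [0.025, 0.035, -0.122]
[-0.027, -0.024, -0.014] [0.025, 0.035, -0.122]
[-0.023, -0.028, -0.015] [0.025, 0.035, -0.122]
[-0.019, -0.031, -0.015] [0.025, 0.035, -0.122]
[-0.015, -0.033, -0.014] [0.025, 0.035, -0.122]
[-0.01, -0.035, -0.014] [0.025, 0.035, -0.122]
```

Request:
play_rows(
  increments=[
    [[1, -0.02, 0, -0.035, 0, 0, -0.1], [1, -0.037, -0.005, -0.03, 0.02, 0.03, -0.12], [1, -0.035, -0.01, -0.02, 0.025, 0.035, -0.122], [1, -0.033, -0.015, -0.013, 0.025, 0.035, -0.122], [1, -0.03, -0.02, -0.012, 0.025, 0.035, -0.122]],
  ],
)

```text
time: 18.2
tool_pos: [0.5214, 0.0086, 0.2453]
tool_rot: [0.948, -0.307, 0.082, -0.005]
contact_force: [0.7, 0.2, -0.4]
opening: 0.087
```

Request:
play_rows(
  increments=[
    [[1, -0.03, -0.024, -0.006, 0.025, 0.035, -0.122], [1, -0.025, -0.028, -0.006, 0.025, 0.035, -0.122], [1, -0.02, -0.031, -0.006, 0.025, 0.035, -0.122], [1, -0.017, -0.033, -0.006, 0.025, 0.035, -0.122], [1, -0.01, -0.035, -0.006, 0.025, 0.035, -0.122]],
  ],
)

```text
time: 18.7
tool_pos: [0.4726, 0.1994, 0.2631]
tool_rot: [0.982, 0.01, 0.187, -0.01]
contact_force: [0.7, -0.3, -0.2]
opening: 0.0867
```

Run:
```python
from h import *
st();plan(gpos(.216),grot(),4)
```

```text
t 18.7 p [0.4726 0.1994 0.2631] yaw 1.593 z [ 0.367  0.024 -0.93 ] q [ 0.44 -0.29 -0.87  1.93 -0.1   1.05 -0.4 ] F [ 0.7 -0.3 -0.2] T [-0.03  0.25  0.05] op 0.0867
t 18.7 dist 0.04397492919513605 tot shift tool [-0.0218 -0.0111  0.0365] tot rot [-0.018  0.023  0.001]
[-0.005, -0.003, 0.009] [-0.005, 0.006, 0.0]
[-0.006, -0.003, 0.009] [-0.005, 0.006, 0.0]
[-0.006, -0.003, 0.009] [-0.005, 0.006, 0.0]
[-0.006, -0.003, 0.009] [-0.005, 0.006, 0.0]
```

Request:
play_rows(
  increments=[
    [[1, -0.006, -0.003, 0.009, -0.006, 0.008, 0], [1, -0.006, -0.003, 0.009, -0.006, 0.008, 0], [1, -0.006, -0.003, 0.009, -0.006, 0.007, 0], [1, -0.004, -0.002, 0.008, 0, 0, 0], [1, 0, 0, 0, 0, 0, 0]],
  ],
)

```text
time: 19.2
tool_pos: [0.4634, 0.214, 0.2202]
tool_rot: [0.98, 0.009, 0.201, -0.001]
contact_force: [-0.5, -0.2, -0.8]
opening: 0.087
```

Run:
```python
from h import *
st();pic("wrist","w20.png",(140,60,360,240),2.2)
np.set_printoptions(precision=1,suppress=True)
Z=lambda q:np.array(q)
pts={'back':gpos(.12,-.006),'front':gpos(.12,.014),'hinge':gpos(.108,.019)}
for k,v in pts.items(): print(k,(proj("wrist",v)[0]-[140,60])*2.2)
for sx in (-.065,.065):
  for sy in (-.055,.055):
    print((proj("wrist",R.from_euler('z',.015).apply([sx,sy,.016])+[.524,.212,0])[0]-[140,60])*2.2)
```

```text
t 19.2 p [0.4634 0.214  0.2202] yaw 1.59 z [ 0.393  0.005 -0.919] q [ 0.45 -0.3  -0.96  2.01 -0.06  0.95 -0.49] F [-0.5 -0.2 -0.8] T [-0.06  0.42  0.04] op 0.087
back [371.5 312. ]
front [420.6 312.1]
hinge [431.4 305.4]
[242.  370.1]
[231.4 164.7]
[453.5 344.5]
[457.7 162. ]
```

View pics/w20.png

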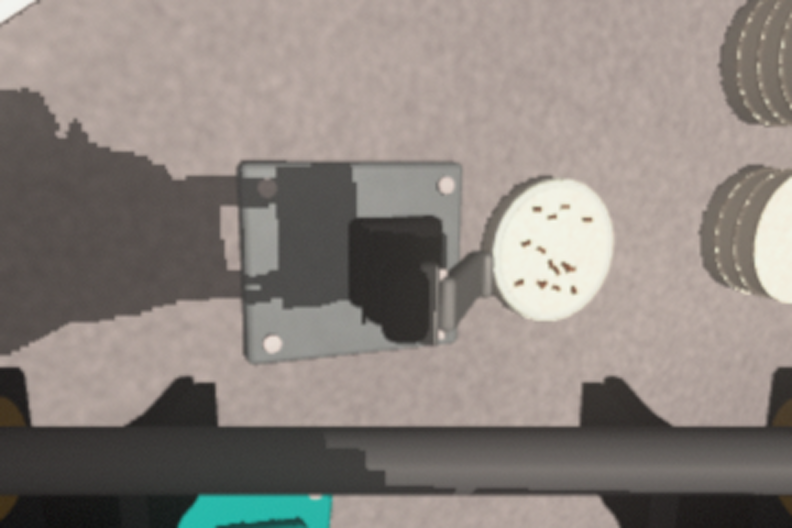

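```bash
sed -i 's/c=(.524,.212)/c=(.5265,.212)/' h.py
python3 - <<'E'
from h import *
st();plan(gpos(.120),grot(),4)
E
```

```text
t 19.25 p [0.4637 0.214  0.2208] yaw 1.589 z [ 0.393  0.005 -0.919] q [ 0.45 -0.3  -0.96  2.01 -0.06  0.95 -0.49] F [ 0.1  0.5 -0.2] T [-0.01  0.35 -0.01] op 0.0869
t 19.25 dist 0.09732356577475258 tot shift tool [0.0036 0.0029 0.0972] tot rot [ 0.    -0.004  0.004]
[0.001, 0.001, 0.024] [0.0, -0.001, 0.001]
[0.001, 0.001, 0.024] [0.0, -0.001, 0.001]
[0.001, 0.001, 0.024] [0.0, -0.001, 0.001]
[0.001, 0.001, 0.024] [0.0, -0.001, 0.001]
```

Request:
play_rows(
  increments=[
    [[1, 0.001, 0.001, 0.024, 0, 0, 0], [1, 0.001, 0.001, 0.024, 0, 0, 0], [1, 0.001, 0.001, 0.024, 0, 0, 0], [1, 0.001, 0, 0.018, 0, 0, 0], [1, 0, 0, 0, 0, 0, 0]],
  ],
)

```text
time: 19.75
tool_pos: [0.5079, 0.2085, 0.1396]
tool_rot: [0.979, 0.005, 0.202, -0.002]
contact_force: [0.6, -0.2, 0.3]
opening: 0.0873
```

Run:
```python
from h import *
st();plan(gpos(.120),grot(),2);pic("wrist","w21.png",(180,90,280,200),2.8)
np.set_printoptions(precision=1,suppress=True)
for k,v in {'back':gpos(.12,-.006),'front':gpos(.12,.014),'hinge':gpos(.108,.019)}.items(): print(k,(proj("wrist",v)[0]-[180,90])*2.8)
for sd in (-.017,.017):print((proj("wrist",gpos(.12,0,sd))[0]-[180,90])*2.8)
```

```text
t 19.75 p [0.5079 0.2085 0.1396] yaw 1.581 z [ 0.396  0.006 -0.918] q [ 0.58 -0.03 -1.17  2.05  0.27  0.78 -0.74] F [ 0.6 -0.2  0.3] T [ 0.01  0.39 -0.03] op 0.0873
t 19.75 dist 0.007882479019531157 tot shift tool [-0.005  -0.0032  0.0052] tot rot [-0.001 -0.007 -0.005]
[-0.003, -0.002, 0.003] [-0.0, -0.004, -0.003]
[-0.002, -0.002, 0.003] [-0.0, -0.004, -0.003]
back [316.3 384.9]
front [406.  384.2]
hinge [426.2 368.2]
[344.6 455.9]
[341.8 310.5]
```

View pics/w21.png

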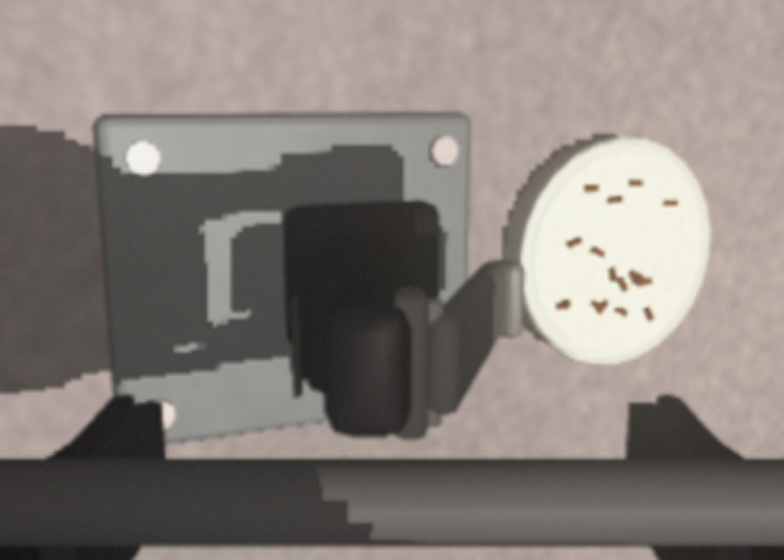

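```bash
sed -i 's/c=(.5265,.212)/c=(.528,.213)/' h.py
python3 - <<'E'
from h import *
st();plan(gpos(.055),grot(),5)
E
```

```text
t 19.8 p [0.5079 0.2089 0.1406] yaw 1.582 z [ 0.397  0.007 -0.918] q [ 0.58 -0.03 -1.17  2.05  0.27  0.78 -0.74] F [ 0.4 -0.4  0.5] T [-0.    0.39  0.01] op 0.087
t 19.8 dist 0.07193259263116383 tot shift tool [-0.0045 -0.0037  0.0717] tot rot [-0.001 -0.008 -0.005]
[-0.001, -0.001, 0.014] [-0.0, -0.002, -0.001]
[-0.001, -0.001, 0.014] [-0.0, -0.002, -0.001]
[-0.001, -0.001, 0.014] [-0.0, -0.002, -0.001]
[-0.001, -0.001, 0.014] [-0.0, -0.002, -0.001]
[-0.001, -0.001, 0.014] [-0.0, -0.002, -0.001]
```

Request:
play_rows(
  increments=[
    [[1, -0.004, -0.003, 0.005, 0, -0.004, -0.003], [1, -0.001, -0.001, 0.014, 0, -0.004, -0.002], [1, -0.001, 0, 0.014, 0, 0, 0], [1, -0.001, 0, 0.014, 0, 0, 0], [1, 0, 0, 0.005, 0, 0, 0]],
  ],
)

```text
time: 20.3
tool_pos: [0.5254, 0.2117, 0.0949]
tool_rot: [0.979, 0.005, 0.201, -0.001]
contact_force: [-0.9, 0.8, 0.2]
opening: 0.0874
```

Run:
```python
from h import *
st();plan(gpos(.046),grot(),4)
```

```text
t 20.3 p [0.5254 0.2117 0.0949] yaw 1.581 z [ 0.395  0.003 -0.919] q [ 0.49  0.16 -1.15  2.06  0.57  0.75 -0.98] F [-0.9  0.8  0.2] T [-0.03  0.37  0.02] op 0.0874
t 20.3 dist 0.031952164168905756 tot shift tool [-0.0025 -0.0013  0.0318] tot rot [ 0.003 -0.006 -0.004]
[-0.001, -0.0, 0.008] [0.001, -0.001, -0.001]
[-0.001, -0.0, 0.008] [0.001, -0.001, -0.001]
[-0.001, -0.0, 0.008] [0.001, -0.001, -0.001]
[-0.001, -0.0, 0.008] [0.001, -0.001, -0.001]
```

Request:
play_rows(
  increments=[
    [[1, -0.002, -0.001, 0.007, 0, -0.003, -0.002], [1, -0.001, 0, 0.008, 0, -0.002, -0.001], [1, 0, 0, 0.008, 0, 0, 0], [1, 0, 0, 0.004, 0, 0, 0], [1, 0, 0, 0, 0, 0, 0]],
  ],
)

```text
time: 20.8
tool_pos: [0.5354, 0.2119, 0.0729]
tool_rot: [0.98, 0.005, 0.2, 0.001]
contact_force: [0.7, 0.5, 0.2]
opening: 0.0869
```

Run:
```python
from h import *
st();plan(gpos(.046),grot(),1);pic("wrist","w22.png",(180,90,280,200),2.8);pic("side","s22.png",(240,200,90,90),7)
```

```text
t 20.8 p [0.5354 0.2119 0.0729] yaw 1.58 z [ 0.393  0.    -0.92 ] q [ 0.43  0.24 -1.1   2.06  0.68  0.75 -1.07] F [0.7 0.5 0.2] T [-0.    0.35 -0.03] op 0.0869
t 20.8 dist 0.008242316921234286 tot shift tool [-0.003  -0.0013  0.0076] tot rot [ 0.005 -0.004 -0.004]
[-0.003, -0.001, 0.008] [0.005, -0.004, -0.004]
```

View pics/w22.png

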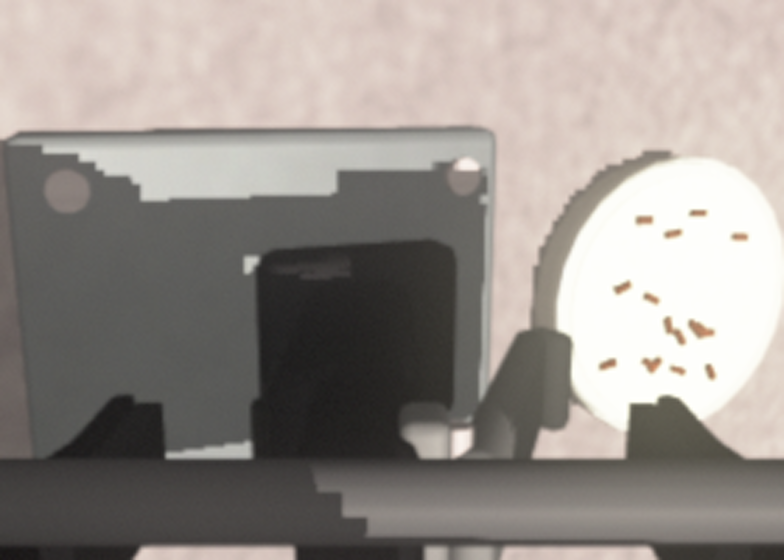

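View pics/s22.png

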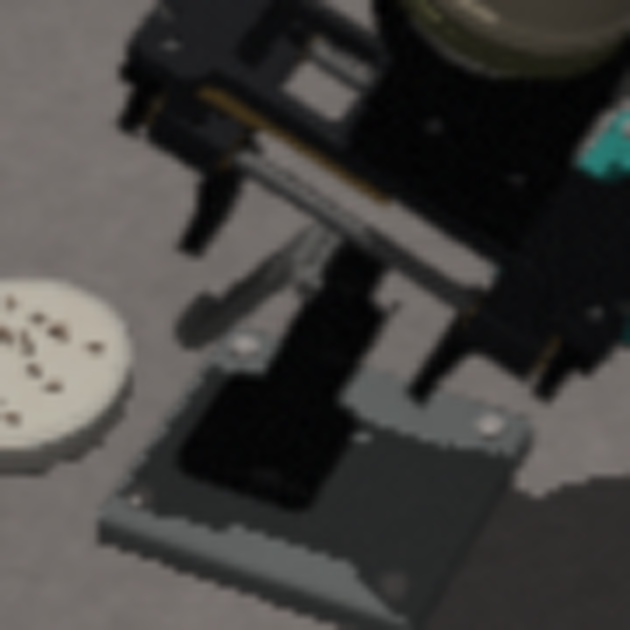

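Request:
play_rows(
  grip_force=25,
  increments=[
    [[1, -0.003, -0.001, 0.003, 0.002, -0.002, -0.002], [1, -0.001, 0, 0.002, 0, -0.002, 0], [1, 0, 0, 0.001, 0, 0, 0], [1, 0, 0, 0, 0, 0, 0], [1, 0, 0, 0, 0, 0, 0]],
  ],
)

```text
time: 21.4
tool_pos: [0.5342, 0.2131, 0.0667]
tool_rot: [0.98, 0.006, 0.199, 0.0]
contact_force: [-0.7, 0.2, -0.4]
opening: 0.0872
```

Run:
```python
from h import *
st();plan(gpos(.046),grot(),1)
```

```text
t 21.4 p [0.5342 0.2131 0.0667] yaw 1.583 z [ 0.39   0.002 -0.921] q [ 0.42  0.25 -1.09  2.06  0.7   0.74 -1.08] F [-0.7  0.2 -0.4] T [-0.    0.33 -0.04] op 0.0872
t 21.4 dist 0.0024146635071441978 tot shift tool [0.0005 0.     0.0024] tot rot [ 0.003 -0.001 -0.001]
[0.001, 0.0, 0.002] [0.003, -0.001, -0.001]
```

Request:
play_rows(
  increments=[
    [[0, 0, 0, 0, 0, 0, 0], [0, 0, 0, 0, 0, 0, 0], [0, 0, 0, 0, 0, 0, 0], [0, 0, 0, 0, 0, 0, 0], [0, 0, 0, 0, 0, 0, 0]],
  ],
)

```text
time: 21.9
tool_pos: [0.5348, 0.2132, 0.0671]
tool_rot: [0.98, 0.006, 0.2, -0.0]
contact_force: [10.0, -0.4, 0.1]
opening: 0.055
```

Request:
play_rows(
  increments=[
    [[0, 0, 0, 0, 0, 0, 0], [0, 0, 0, 0, 0, 0, 0], [0, 0, 0, 0, 0, 0, 0], [0, 0, 0, 0, 0, 0, 0], [0, 0, 0, 0, 0, 0, 0]],
  ],
)

```text
time: 22.4
tool_pos: [0.534, 0.2131, 0.0668]
tool_rot: [0.98, 0.006, 0.199, -0.0]
contact_force: [-0.9, 0.2, 0.8]
opening: 0.0398
```

Run:
```python
from h import *
st();s=status.state();print(R.from_quat(s['tool_rot']).inv().apply(s['contact_force']))
```

```text
t 22.4 p [0.534  0.2131 0.0668] yaw 1.582 z [ 0.39   0.002 -0.921] q [ 0.42  0.25 -1.09  2.06  0.69  0.74 -1.08] F [-0.9  0.2  0.8] T [ 0.01  1.02 -0.09] op 0.0398
[-0.47753145 -0.1629957  -1.10158747]
```

Run:
```python
from h import *
pic("side","s23.png",(240,200,90,90),7);st()
```

```text
t 22.45 p [0.534  0.2131 0.0668] yaw 1.582 z [ 0.39   0.002 -0.921] q [ 0.42  0.25 -1.09  2.06  0.69  0.74 -1.08] F [-0.4  0.4 -0.4] T [0.02 0.99 0.01] op 0.0399
```

Request:
play_rows(
  increments=[
    [[0, 0, 0, 0, 0, 0, 0], [0, 0, 0, 0, 0, 0, 0], [0, 0, 0, 0, 0, 0, 0], [0, 0, 0, 0, 0, 0, 0], [0, 0, 0, 0, 0, 0, 0]],
  ],
)

```text
time: 22.95
tool_pos: [0.5341, 0.2131, 0.0668]
tool_rot: [0.98, 0.006, 0.199, -0.0]
contact_force: [0.4, -0.0, 0.9]
opening: 0.0392
```

View pics/s23.png

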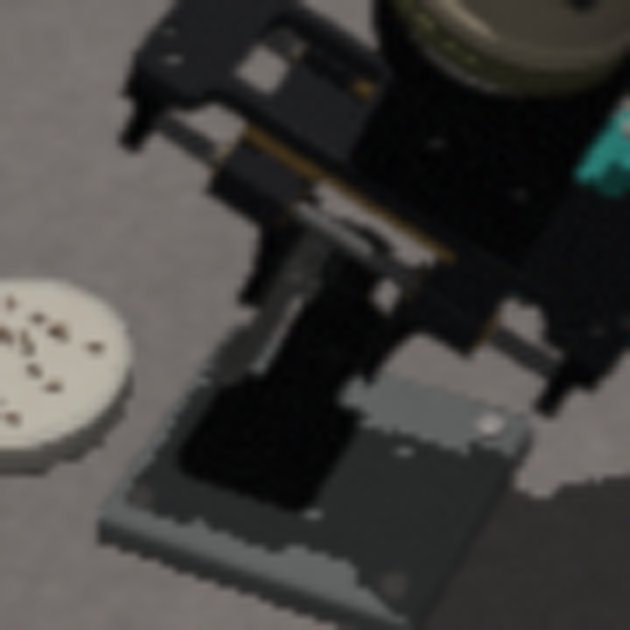

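Request:
play_rows(
  increments=[
    [[0, 0, 0, 0, 0, 0, 0], [0, 0, 0, 0, 0, 0, 0], [0, 0, 0, 0, 0, 0, 0], [0, 0, 0, 0, 0, 0, 0], [1, 0, 0, 0, 0, 0, 0]],
  ],
)

```text
time: 23.45
tool_pos: [0.5353, 0.2132, 0.0677]
tool_rot: [0.98, 0.006, 0.2, -0.0]
contact_force: [5.3, -1.4, 9.0]
opening: 0.043
```

Request:
play_rows(
  increments=[
    [[1, 0, 0, 0, 0, 0, 0], [1, 0, 0, 0, 0, 0, 0], [1, 0, 0, 0, 0, 0, 0], [1, 0, 0, 0, 0, 0, 0], [1, 0, 0, 0, 0, 0, 0]],
  ],
)

```text
time: 23.95
tool_pos: [0.5372, 0.2135, 0.0693]
tool_rot: [0.979, 0.006, 0.202, -0.001]
contact_force: [0.1, 0.8, 0.3]
opening: 0.0794
```

Request:
play_rows(
  increments=[
    [[1, 0, 0, -0.01, 0, 0, 0], [1, 0, 0, -0.02, 0, 0, 0], [1, 0, 0, -0.03, 0, 0, 0], [1, 0, 0, -0.04, 0, 0, 0], [1, 0, 0, -0.04, 0, 0, 0]],
  ],
)

```text
time: 24.45
tool_pos: [0.4812, 0.2109, 0.1864]
tool_rot: [0.981, 0.005, 0.195, -0.001]
contact_force: [0.9, -2.2, -1.0]
opening: 0.0873
```

Run:
```python
from h import *
st();pic("side","s24.png",(220,150,130,140),5);pic("top","t24.png",(180,120,260,160),3)
```

```text
t 24.45 p [0.4812 0.2109 0.1864] yaw 1.582 z [ 0.382  0.004 -0.924] q [ 0.65 -0.24 -1.14  2.02 -0.04  0.88 -0.49] F [ 0.9 -2.2 -1. ] T [-0.19  0.38 -0.01] op 0.0873
```

View pics/s24.png

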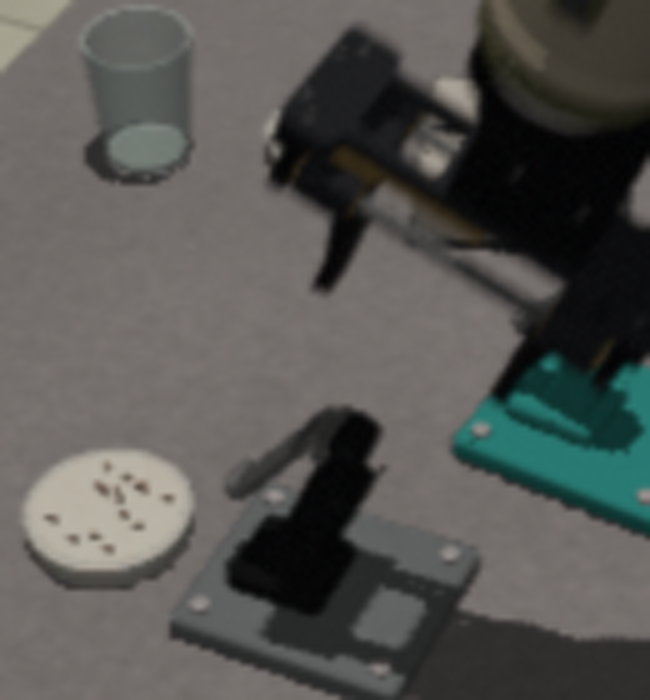

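View pics/t24.png

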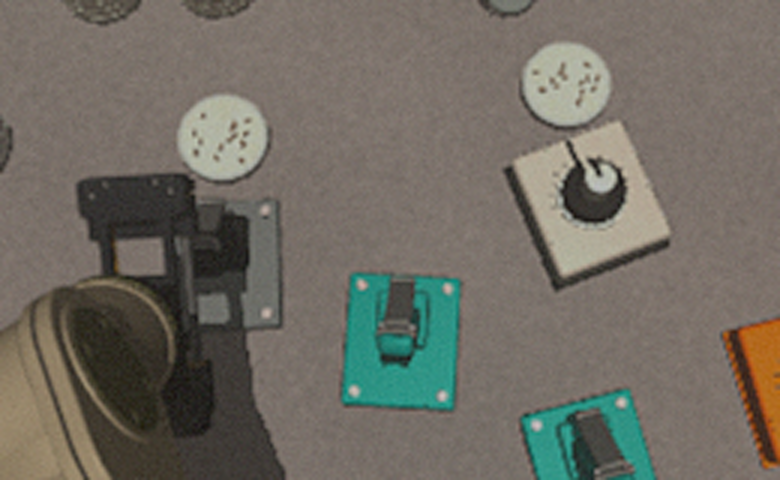

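Request:
play_rows(
  increments=[
    [[1, 0, 0, -0.01, 0, 0, 0], [1, 0, 0, 0, 0, 0, 0], [1, 0, 0, 0, 0, 0, 0], [1, 0, 0, 0, 0, 0, 0], [1, 0, 0, 0, 0, 0, 0]],
  ],
)

```text
time: 25.05
tool_pos: [0.4789, 0.2122, 0.2011]
tool_rot: [0.979, 0.006, 0.202, 0.002]
contact_force: [-0.3, 0.1, 0.2]
opening: 0.087
```

Run:
```python
from h import *
st();print(env.finish_job())
```

```text
t 25.05 p [0.4789 0.2122 0.2011] yaw 1.582 z [ 0.395 -0.002 -0.919] q [ 0.62 -0.28 -1.11  2.01 -0.06  0.9  -0.48] F [-0.3  0.1  0.2] T [-0.03  0.39  0.02] op 0.087
the job is handed in; nothing more can be done
None
```

The job is done and handed in at 25 s of the 69 s allowed.

- **Coarse knob:** I turned it about 2.16 rad counterclockwise onto the index line.
- **Fine knob:** I then turned it about 0.86 rad clockwise onto the same line.
- **Trigger:** I squeezed it with 25 N. The opening read 39–40 mm, the spec's fully-home value, with the arm forces balanced. I held it about one second and released it.

**Last checks:**
- In the wrist picture taken after both turns, both stripes and the index line are in line within about 0.02–0.03 rad.
- The final side and top pictures show the trigger sprung back and both dishes near the grip and focus box in place. The stack, bottle and spatula fell outside or mostly outside those crops, so I did not re-check them.
- At the end the gripper was clear of everything and the force reading was near zero.

**What went wrong or disagreed:**
- The real fingertips sit about 26 mm behind the reported TCP. My first try at the coarse knob was stopped and opened while the fingers were still closing. On the second they passed over its top and closed lightly on the fine knob. Neither knob turned, and I went lower and regripped.
- The first approach also drifted a few millimetres with the last joint near its limit. I mended that with a different wrist angle.

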